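# Put the banding paste on to warm

## Task

Get the banding paste warming: clear the brush off the warming plate into the shallow tray, slide every pot along the plate, never lifting it, squarely onto a heating mark of its own, and push a sensor pin from the rack fully home into the socket behind each mark that has a pot, leaving spare pins in the rack. When all of that is ready, slide the starter on the control box to its end stop and let it snap back. Leave the other things on the bench where they are.

Things in the scene. Friction and masses are not known exactly. Their poses are not given: they have to be found in the camera images.
- plate: Fixed dark, smooth warming plate (pots glide on it), 285 x 370 mm, top 25 mm above the table; origin on the table under its centre; x ahead, y left. Lanes at y = +115, 0, -115 mm. Near row, x = -70 mm: thin grey rings, 92 mm (waiting). Far row, x = +60 mm: double white rings, 100 mm (heating marks). Far edge: aluminium socket strip, 32 x 370 mm, 40 mm high, centred at x = 157 mm; other edges: rim 6 mm wide, 8 mm high.
- heat0 (a point): Centre of the heating mark (double white ring) of the left lane, on the plate's top, 25 mm above the table.
- heat1 (a point): Centre of the heating mark (double white ring) of the middle lane, on the plate's top, 25 mm above the table.
- heat2 (a point): Centre of the heating mark (double white ring) of the right lane, on the plate's top, 25 mm above the table.
- socket0 (a point): Centre of the mouth of the round vertical socket in the strip behind the left heating mark, 97 mm beyond it; mouth 40 mm above the table, bore 10.5 mm, 34 mm deep, edge chamfered 1.5 mm.
- socket1 (a point): Centre of the mouth of the round vertical socket in the strip behind the middle heating mark, 97 mm beyond it; mouth 40 mm above the table, bore 10.5 mm, 34 mm deep, edge chamfered 1.5 mm.
- socket2 (a point): Centre of the mouth of the round vertical socket in the strip behind the right heating mark, 97 mm beyond it; mouth 40 mm above the table, bore 10.5 mm, 34 mm deep, edge chamfered 1.5 mm.
- skillet: Loose low black pan with fixed lid, 86 mm across, 36 mm high; starts in the near row, in any lane, or is absent. Origin under the centre of its flat base, z up; on its axis a wooden knob 18 mm across, from 36 to 68 mm above the base. Flat handle 16 mm wide reaches 117 mm along its -x (towards the robot), 22 to 32 mm above the base. About 0.6 kg.
- saucepan: As the skillet: aluminium saucepan with fixed lid, 80 mm across, 48 mm high; knob 18 mm across on its axis from 48 to 80 mm above the base; handle 14 mm wide reaches to 99 mm along its -x, 33 to 43 mm above the base. Or absent. About 0.6 kg.
- kettle: As the skillet: copper kettle with fixed lid, 74 mm across, 58 mm high; knob 18 mm across on its axis from 58 to 90 mm above the base; a short spout reaches to 64 mm along its -x. Or absent. About 0.6 kg.
- pin0: Loose sensor pin, upright in the rack at the start: steel shaft 8 mm thick, 30 mm long (last 6 mm tapered), above it a black round grip 18 mm across, 46 mm tall; 60 g. Origin at the tip (lower end), z up along the pin. Fully home the grip's shoulder rests on the strip or rack, the tip 30 mm below the mouth. The three pins are alike.
- pin1: Loose sensor pin, upright in the rack at the start: steel shaft 8 mm thick, 30 mm long (last 6 mm tapered), above it a black round grip 18 mm across, 46 mm tall; 60 g. Origin at the tip (lower end), z up along the pin. Fully home the grip's shoulder rests on the strip or rack, the tip 30 mm below the mouth. The three pins are alike.
- pin2: Loose sensor pin, upright in the rack at the start: steel shaft 8 mm thick, 30 mm long (last 6 mm tapered), above it a black round grip 18 mm across, 46 mm tall; 60 g. Origin at the tip (lower end), z up along the pin. Fully home the grip's shoulder rests on the strip or rack, the tip 30 mm below the mouth. The three pins are alike.
- rack: Fixed wooden pin rack, 60 mm (x) x 150 mm (y) x 40 mm high; origin on the table under its centre. Three vertical holes (bore 11 mm, 34 mm deep) in its top at y = +45, 0, -45 mm.
- brush: Loose paste brush lying on the plate across the heating row; 120 mm long along its x: wooden handle from x = -60 to +20 mm, 14 mm wide (y), 15 mm high; steel ferrule and bristles from +20 to +60 mm, 26 mm wide. Origin at the underside, mid-length; 50 g.
- tray: Fixed shallow aluminium tray, 90 mm (x) x 165 mm (y), 22 mm high, walls and floor about 4 mm; origin on the table under its centre.
- starter (a joint): Travel of the starter along the +y of the fixed grey control box (to the left as the robot sees it), in m: 0 at rest, 0.060 at the end stop. A spring pushes it back with about 2 N at rest, 8 N at the end, and returns it within about a second when let go.
- starter_grip (a point): Centre of the top of the starter's black upright tab, 14 mm (x) x 22 mm (y), 40 mm tall; top about 71 mm above the table, free from 35 mm up. Moves with the starter. Its axes are those of the control box it slides on: 70 mm (x) x 165 mm (y) x 30 mm high, its centre 30 mm along +y from the tab at rest.
- jar: Amber glass jar, 56 mm across, 75 mm high, standing by the plate; not part of the job, to be left alone. Origin under its centre.
- tin: Aluminium tin, 60 mm across, 50 mm high, beyond the plate; not part of the job, to be left alone. Origin under its centre.
- bundle: Bundle of nine cigars with a paper strip, about 130 x 90 x 34 mm, beyond the plate; not part of the job, to be left alone. Origin under its centre.
- bundle_b: Bundle of seven cigars, about 130 x 72 x 34 mm, beyond the plate; not part of the job, to be left alone. Origin under its centre.

How it is judged (in metres and radians):
On the way, in this order (a step that is already met when the one before it is completed fails the run):
1. brush in the tray, every pot on a heating mark of its own with a pin home in the socket behind it, spare pins in the rack (((horizontal distance between skillet and heat0 below 0.012 m and horizontal distance between any of pin0, pin1, pin2 and socket0 below 0.004 m) or (horizontal distance between skillet and heat1 below 0.012 m and horizontal distance between any of pin0, pin1, pin2 and socket1 below 0.004 m) or (horizontal distance between skillet and heat2 below 0.012 m and horizontal distance between any of pin0, pin1, pin2 and socket2 below 0.004 m)) and ((horizontal distance between saucepan and heat0 below 0.012 m and horizontal distance between any of pin0, pin1, pin2 and socket0 below 0.004 m) or (horizontal distance between saucepan and heat1 below 0.012 m and horizontal distance between any of pin0, pin1, pin2 and socket1 below 0.004 m) or (horizontal distance between saucepan and heat2 below 0.012 m and horizontal distance between any of pin0, pin1, pin2 and socket2 below 0.004 m)) and ((horizontal distance between kettle and heat0 below 0.012 m and horizontal distance between any of pin0, pin1, pin2 and socket0 below 0.004 m) or (horizontal distance between kettle and heat1 below 0.012 m and horizontal distance between any of pin0, pin1, pin2 and socket1 below 0.004 m) or (horizontal distance between kettle and heat2 below 0.012 m and horizontal distance between any of pin0, pin1, pin2 and socket2 below 0.004 m)) and z of each of skillet, saucepan, kettle in the frame of plate below 0.029 m and angle between each of skillet, saucepan, kettle's own z axis and vertical below 0.06 rad and z of brush in the frame of tray below 0.022 m and x of brush in the frame of tray between -0.037 and 0.037 m and y of brush in the frame of tray between -0.075 and 0.075 m and height (world z) of pin0 between 0.005 and 0.0145 m and height (world z) of pin1 between 0.005 and 0.0145 m and height (world z) of pin2 between 0.005 and 0.0145 m and angle between each of pin0, pin1, pin2's own z axis and vertical below 0.15 rad and (horizontal distance between any of skillet, saucepan, kettle and heat0 below 0.012 m or not (horizontal distance between any of pin0, pin1, pin2 and socket0 below 0.004 m)) and (horizontal distance between any of skillet, saucepan, kettle and heat1 below 0.012 m or not (horizontal distance between any of pin0, pin1, pin2 and socket1 below 0.004 m)) and (horizontal distance between any of skillet, saucepan, kettle and heat2 below 0.012 m or not (horizontal distance between any of pin0, pin1, pin2 and socket2 below 0.004 m))), for 0.2 s.
2. starter slid to its end stop (value of joint starter above 0.055 m), for 0.1 s.
3. starter let go and snapping back by itself (value of joint starter between 0.006 and 0.05 m and velocity of joint starter below -0.03 m/s and contact force between the fingers and starter below 0.3 N).
4. starter back at rest (value of joint starter below 0.004 m), for 0.2 s.
At the end, for the whole second after the job is handed in: Brush in the tray; every pot flat within 12 mm of a heating mark's centre; behind each such mark a pin home (tip 5 to 14.5 mm above the table, within 4 mm of the axis), none behind empty marks; spare pins home in the rack; starter at rest (under 4 mm); everything still (all of step 1 and value of joint starter below 0.004 m and linear speed of each of skillet, saucepan, kettle, brush below 0.01 m/s); the robot touches nothing.
It fails at once if a pot is lifted off the plate (more than 10 mm) or tipped over (z of any of skillet, saucepan, kettle in the frame of plate above 0.035 m or angle between any of skillet, saucepan, kettle's own z axis and vertical above 0.5 rad).
It fails at once if another thing on the bench is shoved more than 30 mm (distance of any of jar, bundle, bundle_b, tin from where it was at the start of the episode above 0.03 m).
Of skillet, saucepan, kettle only 2 to 3 are there at a start; the rules pass over those that are not, and their reading is None.
At some moment in a run one of skillet, saucepan, kettle may be knocked a few centimetres aside while the robot is not near it.
It also fails if it takes over 210 s, if anything falls off the work surface, if the arm or the gripper's body presses on something with over 40 N, if the wrist force passes 120 N, or if a joint passes its speed limit or range.

## Robot

A 6-joint arm with a two-finger parallel gripper is mounted at the origin on the work surface. World frame = base frame: x ahead of the robot, y to its left, z up, the work surface at z = 0. Lengths are in mm, angles in degrees, forces in N, time in s.
With the tool pointing down it reaches from about 350 to 850 mm from the base axis. Payload 8.1 kg.
Tool frame: the origin (TCP) lies midway between the tips of the shut fingers; the grasp point (between the pads) lies 19 mm behind it; z points along the fingers, y is the line along which they close (so a half turn about z gives the same grasp; the last joint's range is limited). The gripper opens to 85 mm and grips with 20 to 120 N. Pads are 22 mm wide; open, the fingers measure 114 mm over their backs; the gripper's body (76 mm by 85 mm) begins 54 mm behind the grasp point. The pads swing forward as they close: fully open they stand 13 mm farther back than shut.
Start: joints at [-68.721, 7.471, 85.268, -0, 87.261, -4.893], TCP at [264.667, -538.476, 231.292] pointing down, gripper open.
Joint ranges: [-169.43, 169.43], [-51.17, 129.36], [1.28, 143.12], [-76.62, 256.62], [0, 156.53], [-152.29, 152.29]. Speed limits (degrees/s): [136.94, 136.94, 159.86, 180, 180, 180].

## Interface

Orientations are given as [roll, pitch, yaw] about the fixed x, y, z axes, in that order (R = Rz(yaw) Ry(pitch) Rx(roll)).
In Python, from bench import sense, snapshot, camera_params, hand_in, masks_of, pinpoint gives the robot as it stands.
- The arm moves only by the tool step_arm, never from a script. Its argument "targets" is a list of rows, each an object with "angular": the turn, a rotation vector about the tool's x, y, z scaled (see below), a list of three; "dp": the shift along the tool's x, y, z scaled (see below), a list of three; "fingers": the closure, from 0 (fully open) to 1 (shut). A call has exactly 8 rows; each row is the pose to reach, as a shift and turn from the pose commanded when the call began, along the tool's axes at that moment, turning the shorter way round; what a row does not reach only later rows make up. The controller multiplies each number of a shift by 0.2 m and each number of a turn by 180 degrees. A row lasts 1/8 s, in which the tool goes at most 62.5 mm and 10.7 degrees, less where a joint would pass 70% of its speed; a pose out of reach is approached as far as the arm can. A call with a number of a shift or a turn outside -1 to 1 is refused whole. A call with a gripper value outside its range is refused whole. The fingers move at their own pace and stop on an object; "newtons" is the grip in N (left out, the last holds). Time passes only in rows, so rows that repeat a pose let the fingers close, or fill a call up. It gives the time, the measured TCP pose, the force, the opening and the grip force at its end, in the units of the state.
- sense(): the state, without advancing time (a new reading comes with each control period).
- snapshot(name): name is "scene" or "top"; returns the picture (420x560x3 uint8, blue, green, red); there is no depth.
- camera_params(name): a dict with "vfov" (degrees; the focal length in pixels is half the picture's height over the tangent of half this angle, whatever the lens; pixels are square), "cx", "cy" (the principal point, pixels), "D" ([k1, k2, p1, p2, k3] as OpenCV has them; the pictures are not rectified), "R" (3x3) and "t" (3): a world point X has camera coordinates R X + t. Camera axes: x right, y down, z forward; pixel columns grow to the right and rows downward; lengths in mm; the calibration is good to about 2 mm. A picture is of the moment at which its call begins. camera_params takes no time and is no camera call.
- hand_in(): hands the job in; it is judged then, once.
Trained networks look in the newest picture that a camera, given by its name, has taken for a name from the list of things; names that differ only in an ending like _2 or _b are one class to them, and where a whole thing is asked for, a point or a joint stands for the part that bears it (a point fixed in the world has none). Each returns a list of dicts, best first, with "conf" (0 to 1); they miss things now and then, are a little off and sometimes report something else, mostly with a low value. They report only what shows in the picture. A call takes as long as a camera call.
- masks_of(camera, label): "pixels" (420x560 bool, what is visible of it) and "at" ([column, row] in pixels, amid what is visible of it).
- pinpoint(camera, label): "at" ([column, row] in pixels: a listed point, or the origin of a listed thing).
The state is a dict: "time": time; "joint_pos": joint angles; "qd": joint speeds; "joint_efforts": joint torques, N m; "tool_pos": TCP position; "tcp_rot": TCP orientation; "ft_force": force on the tool from outside, world axes, zero at the start; "wrist_torque": the same for the moment, N m; "finger_gap": finger opening in mm; "grip_force": force on a finger pad.
Only numpy, scipy, OpenCV 4.12 (cv2) and the standard library are available. Lean on these libraries where they do the work, as an engineer would, in place of code of your own. Each camera call takes 0.05 s, during which the arm holds its last target. There are 200 camera calls.

## Working session

There is one attempt and no reset: what is moved stays moved. The work goes in short steps, Python scripts to look and compute and a tool call to move; the robot and the scene stay as the last step left them, time stands still between calls to the robot, and variables do not carry over. Pictures are saved under pics/ and viewed, at most 14 in all, crops included, and the job is handed in when it is done.

Besides the shell and the picture viewer there is one more tool, called after "Request:" as name([rows], argument=value, ...), one row to a line, values as JSON. step_arm: Moves the arm, as the interface text tells. Its arguments: {"type":"object","properties":{"targets":{"type":"array","items":{"type":"object","properties":{"angular":{"type":"array","items":{"type":"number","minimum":-1,"maximum":1}},"dp":{"type":"array","items":{"type":"number","minimum":-1,"maximum":1}},"fingers":{"type":"number"}}}},"newtons":{"type":"number"}},"required":["targets"]}

```bash
ls; mkdir -p pics
python3 - <<'E'
from bench import *
import cv2
print(sense())
for c in("scene","top"):
    im=snapshot(c); cv2.imwrite(f"pics/{c}0.png",im); p=camera_params(c); print(c,p)
    for n in ["heat0","heat1","heat2","socket0","socket1","socket2","skillet","saucepan","kettle","pin0","rack","brush","tray","starter_grip","jar","tin","bundle","plate"]:
        r=pinpoint(c,n); print(n,[(round(d["conf"],2),[round(float(v),1) for v in d["at"]]) for d in r[:4]])
E
```

```text
pics
{'time': 0.0, 'joint_pos': array([-6.87202678e+01,  7.51441325e+00,  8.53305013e+01, -1.31555370e-03,
        8.72615233e+01, -4.89325333e+00]), 'qd': array([-0.03762116,  0.01369839, -0.03760626,  0.01080465,  0.04277558,
        0.04705365]), 'joint_efforts': array([ 5.49596207e-04, -5.69404328e+01, -5.00543797e+01, -1.53887404e-04,
        1.46918610e-02, -6.08705491e-06]), 'tool_pos': array([ 264.45710157, -537.95276242,  230.23996673]), 'tcp_rot': array([-1.79893838e+02, -7.76995353e-03,  2.61730424e+01]), 'ft_force': array([1.41481498, 0.61171722, 0.53139396]), 'wrist_torque': array([-0.01329356, -0.00153385,  0.03106931]), 'grip_force': 0.0, 'finger_gap': 85.07920500661761}
scene {'vfov': 53.685813406388135, 'cx': 274.4102031494021, 'cy': 216.0421306896178, 'D': array([-0.09494004,  0.        ,  0.        ,  0.        ,  0.        ]), 'R': array([[-0.68106978,  0.73197362,  0.01893581],
       [ 0.55831121,  0.5358689 , -0.63335071],
       [-0.47374313, -0.42078396, -0.77363319]]), 't': array([ 419.04837894, -307.40218735, 1310.17939809])}
heat0 [(0.9, [331.5, 246.4]), (
[... 1921 characters left out ...]
0.65, [258.2, 183.3]), (0.57, [136.0, 287.5])]
socket2 [(0.92, [214.3, 189.3]), (0.81, [301.5, 177.5]), (0.65, [258.2, 183.3]), (0.57, [136.0, 287.5])]
skillet []
saucepan [(0.71, [313.7, 269.9])]
kettle [(0.97, [220.4, 276.8]), (0.61, [439.8, 282.8])]
pin0 [(0.65, [162.5, 233.6]), (0.56, [143.8, 233.9]), (0.41, [124.8, 237.0])]
rack [(0.83, [146.5, 237.6]), (0.16, [412.2, 230.0])]
brush [(0.68, [256.6, 225.0]), (0.67, [221.7, 278.4])]
tray [(0.73, [136.3, 291.5])]
starter_grip [(0.69, [257.4, 185.5]), (0.69, [159.4, 233.7]), (0.52, [443.2, 283.1])]
jar [(0.73, [412.2, 233.3])]
tin [(0.83, [373.0, 158.3])]
bundle [(0.78, [224.0, 150.8]), (0.63, [320.9, 152.4])]
plate [(0.95, [264.3, 246.7])]
```

```bash
cat > h.py <<'E'
from bench import *
import cv2, numpy as np
from scipy.optimize import least_squares
from scipy.spatial.transform import Rotation as Ro
def cam(c):
    p=camera_params(c); f=210/np.tan(np.radians(p["vfov"]/2))
    return np.array([[f,0,p["cx"]],[0,f,p["cy"]],[0,0,1]]),p["D"],p["R"],p["t"]
def ray(c,uv,z):
    K,D,R,t=cam(c); n=cv2.undistortPoints(np.array([[uv]],float),K,D)[0,0]
    d=R.T@np.array([n[0],n[1],1]); o=-R.T@t
    return o+d*(z-o[2])/d[2]
def proj(c,X):
    K,D,R,t=cam(c); return cv2.projectPoints(np.atleast_2d(np.array(X,float)),cv2.Rodrigues(R)[0],t,K,D)[0][:,0]
def find(c,n,k=3): return [(round(d["conf"],2),d["at"]) for d in pinpoint(c,n)[:k]]
E
python3 - <<'E'
from h import *
H={"scene":[[331.5,246.4],[293.9,224.1],[255.2,200]],"top":[[216.1,229.9],[264.1,224.4],[306.1,218.3]]}
S={"scene":[[306.7,272.5],[270,244.9],[227.8,222]],"top":[[214.3,189.3],[258.2,183.3],[301.5,177.5]]}
for c in H:
    print(c,"heat",[ray(c,u,25)[:2].round(1).tolist() for u in H[c]],"sock",[ray(c,u,40)[:2].round(1).tolist() for u in S[c]])
def plate(p,x,y,z):
    c,s=np.cos(p[2]),np.sin(p[2]); return [p[0]+c*x-s*y,p[1]+s*x+c*y,z]
def res(p):
    r=[]
    for c in H: r+=list((proj(c,[plate(p,60,y,25) for y in(115,0,-115)])-H[c]).ravel())+list((proj(c,[plate(p,157,y,40) for y in(115,0,-115)])-S[c]).ravel())
    return r
f=least_squares(res,[600,0,0],loss="soft_l1"); print(f.x,np.degrees(f.x[2]),np.round(f.fun,1))
o={"scene":{"skillet":[200.4,148.7],"saucepan":[285.9,171.6],"kettle":[359,215.2],"brush":[301,225.8]},"top":{"saucepan":[313.7,269.9],"kettle":[220.4,276.8],"brush":[256.6,225]}}
for c in o:
    for n in o[c]: print(c,n,ray(c,o[c][n],25).round(1))
print("rack",ray("scene",[399.3,300.5],0),ray("top",[146.5,237.6],0))
for u in [[423.8,310.4],[402.8,297.7],[387.8,286.3]]: print("pin scene",ray("scene",u,10).round(1))
for u in [[162.5,233.6],[143.8,233.9],[124.8,237]]: print("pin top",ray("top",u,10).round(1))
print("tray",ray("scene",[440.5,268.9],0),ray("top",[136.3,291.5],0))
print("starter",ray("scene",[221.4,100.7],71),ray("top",[443.2,283.1],71),ray("top",[439.8,282.8],71))
print("jar",ray("scene",[196.7,152],0),ray("top",[412.2,233.3],0),"tin",ray("top",[373,158.3],0))
for c in("scene","top"):
    im=cv2.imread(f"pics/{c}0.png"); cv2.imwrite(f"pics/{c}0b.png",cv2.resize(im,(800,600),interpolation=cv2.INTER_CUBIC))
E
```

```text
scene heat [[571.3, 139.6], [582.2, 32.9], [591.7, -88.9]] sock [[673.0, 148.3], [674.6, 40.5], [695.5, -77.3]]
top heat [[567.0, 144.8], [579.5, 24.4], [593.8, -81.2]] sock [[668.0, 148.8], [682.1, 38.2], [695.9, -71.2]]
[523.3115117   21.91884301  12.67092574] 725.9905675841011 [ 1.1  0.7 -1.7 -0.9 -0.2  1.3  3.2 -0.4 -2.2  0.7  1.6 -0.7  0.9 -1.6
 -1.5 -1.3  2.  -0.5 -1.5  0.2 -0.   1.   2.   1.7]
scene skillet [ 561.2 -336.8   25. ]
scene saucepan [ 461.9 -101.1   25. ]
scene kettle [449.5 131.   25. ]
scene brush [574.3  48.7  25. ]
top saucepan [464.8 -96.8  25. ]
top kettle [450.5 132.5  25. ]
top brush [578.2  43.2  25. ]
rack [ 5.66572109e+02  3.30657678e+02 -1.13686838e-13] [552.55290374 328.70739772   0.        ]
pin scene [556.7 384.4  10. ]
pin scene [561.7 333.6  10. ]
pin scene [560.4 293.2  10. ]
pin top [561.1 284.4  10. ]
pin top [560.8 332.9  10. ]
pin top [553.2 382.1  10. ]
tray [428.58820749 358.45163318   0.        ] [415.75466982 348.92952646   0.        ]
starter [ 406.83221524 -413.56727937   71.        ] [ 426.1978045  -398.58206243   71.        ] [ 427.08839003 -390.41998931   71.        ]
jar [ 5.61519949e+02 -3.57378721e+02  1.13686838e-13] [ 555.41368003 -355.67555077    0.        ] tin [ 758.02588656 -265.41271983    0.        ]
```

View pics/scene0b.png

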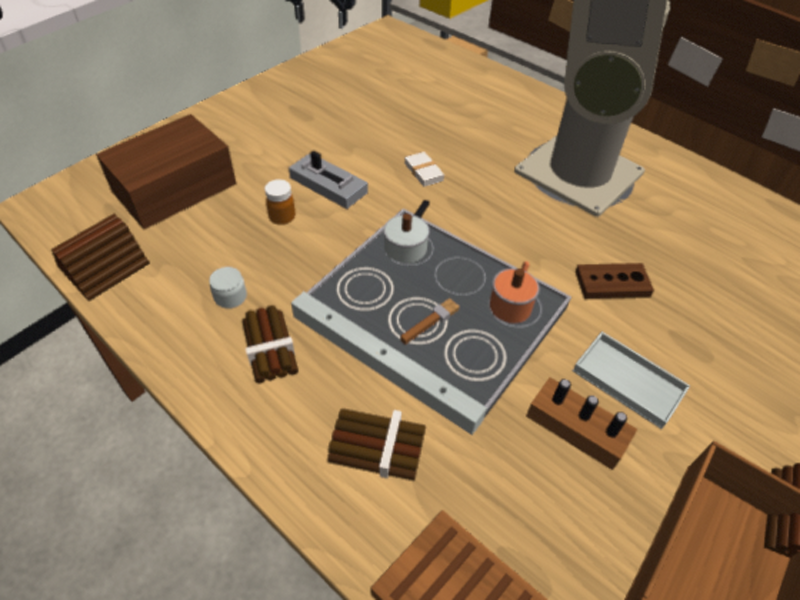

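View pics/top0b.png

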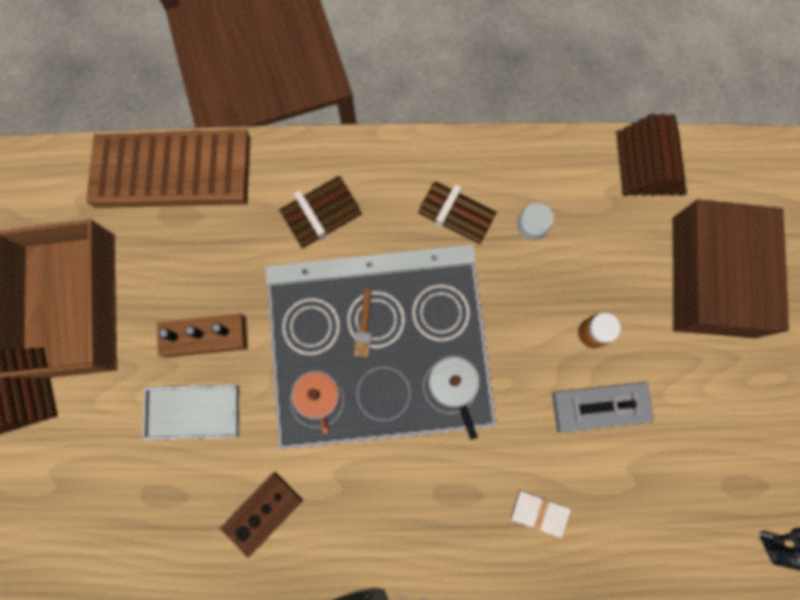

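Top picture: kettle at about (316,396) in the left lane, saucepan at (454,382) in the right lane, and no skillet. The brush lies at (364,322) on the middle mark, handle pointing away. The pins are at (168,333), (193,331) and (219,328), the tray at (191,411), and the starter tab at (626,404). Next I'll refine these positions.

```bash
cat >> h.py <<'E'
def darkblob(c,uv,r=5,im=None):
    im=cv2.imread(f"pics/{c}0.png") if im is None else im
    g=cv2.cvtColor(im,6).astype(float); u,v=np.round(uv).astype(int)
    w=g[v-r:v+r+1,u-r:u+r+1]; b=np.median(w); m=np.clip(b-12-w,0,None)
    yy,xx=np.mgrid[v-r:v+r+1,u-r:u+r+1]; return np.array([(m*xx).sum(),(m*yy).sum()])/m.sum()
E
python3 - <<'E'
from h import *
def plate(p,x,y,z):
    c,s=np.cos(p[2]),np.sin(p[2]); return [p[0]+c*x-s*y,p[1]+s*x+c*y,z]
p0=[523.3,21.9,.1045]
for c in("scene","top"):
    pr=proj(c,[plate(p0,157,y,40) for y in(115,0,-115)])
    b=[darkblob(c,u) for u in pr]; X=np.array([ray(c,u,40)[:2] for u in b]); d=X[0]-X[2]
    print(c,np.round(pr,1).tolist(),np.round(b,1).tolist(),X.round(1).tolist(),"len",np.linalg.norm(d),"yaw",np.degrees(np.arctan2(-d[0],d[1])))
g={c:cv2.cvtColor(cv2.imread(f"pics/{c}0.png"),6) for c in("scene","top")}
# pots/starter/brush via masks
for c in("scene","top"):
    snapshot(c)
    for n in("brush","tray","pin0","rack","starter","saucepan","kettle"):
        for d in masks_of(c,n)[:3]:
            if d["conf"]<.4: continue
            m=d["pixels"]; vv,uu=np.nonzero(m); rc=cv2.minAreaRect(np.c_[uu,vv].astype(np.float32))
            z={"brush":35,"tray":22,"pin0":86,"rack":40,"starter":50}.get(n,73)
            W=np.array([ray(c,q,z)[:2] for q in cv2.boxPoints(rc)])
            print(c,n,round(d["conf"],2),len(uu),np.round(d["at"],1),"boxcorners",W.round(0).tolist(),"ctr",W.mean(0).round(1))
E
```

```text
scene [[309.9, 272.1], [267.8, 245.6], [229.4, 221.3]] [[310.7, 271.6], [268.5, 245.5], [229.8, 221.0]] [[665.2, 153.2], [678.2, 39.1], [690.1, -76.0]] len 230.57774861654838 yaw 6.204427445491811
top [[212.8, 189.5], [258.2, 184.3], [303.5, 179.2]] [[213.1, 190.0], [258.1, 184.9], [303.4, 180.1]] [[666.1, 151.7], [678.0, 38.6], [689.0, -76.0]] len 228.82800550310986 yaw 5.7277626060020275
scene brush 0.89 355 [299.6 224.1] boxcorners [[640.0, 37.0], [516.0, 42.0], [525.0, 68.0], [647.0, 62.0]] ctr [581.7  52.2]
scene tray 0.82 2597 [440.2 268. ] boxcorners [[492.0, 278.0], [381.0, 265.0], [378.0, 435.0], [483.0, 438.0]] ctr [433.7 353.8]
scene pin0 0.45 164 [409.6 286. ] boxcorners [[598.0, 331.0], [552.0, 327.0], [551.0, 346.0], [597.0, 349.0]] ctr [574.3 338.5]
scene pin0 0.44 141 [392.9 274.1] boxcorners [[602.0, 293.0], [559.0, 282.0], [554.0, 299.0], [596.0, 310.0]] ctr [577.7 296.1]
scene pin0 0.43 13641 [308.2 226.6] boxcorners [[757.0, -102.0], [399.0, -245.0], [414.0, 212.0], [719.0, 257.0]] ctr [572.   30.5]
scene rack 0.56 2080 [401.9 298.2] boxcorners [[623.0, 268.0], [5
[... 912 characters left out ...]
], [545.0, 316.0], [545.0, 338.0]] ctr [554.8 327.9]
top pin0 0.46 88 [155.7 229.4] boxcorners [[556.0, 301.0], [571.0, 294.0], [557.0, 265.0], [542.0, 272.0]] ctr [556.5 282.8]
top rack 0.96 1447 [147.1 237.8] boxcorners [[585.0, 416.0], [596.0, 254.0], [526.0, 246.0], [516.0, 406.0]] ctr [555.8 330.3]
top starter 0.7 154 [437.8 280.5] boxcorners [[442.0, -375.0], [441.0, -410.0], [412.0, -408.0], [413.0, -373.0]] ctr [ 427.1 -391.7]
top saucepan 0.77 1211 [317.7 269.7] boxcorners [[512.0, -62.0], [511.0, -145.0], [374.0, -140.0], [375.0, -59.0]] ctr [ 443.1 -101.2]
top kettle 0.62 970 [220.8 278.3] boxcorners [[440.0, 181.0], [506.0, 136.0], [455.0, 63.0], [391.0, 108.0]] ctr [447.8 122.2]
```

Run:
```python
import cv2,numpy as np
a=cv2.imread("pics/top0.png");s=cv2.imread("pics/scene0.png")
R=lambda im,x,y,w,h:cv2.resize(im[y:y+h,x:x+w],(400,300),interpolation=cv2.INTER_CUBIC)
o=np.vstack([np.hstack([R(a,95,205,80,60),R(s,370,250,80,60)]),np.hstack([R(a,385,255,80,60),R(s,195,95,80,60)])])
cv2.imwrite("pics/crop1.png",o)
```

```text
(no output)
```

View pics/crop1.png

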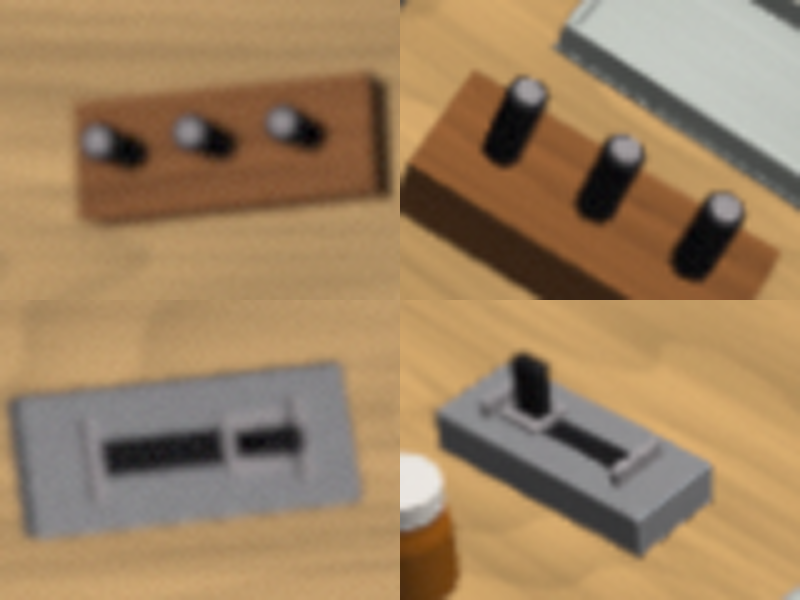

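```bash
cat >> h.py <<'E'
import json,os
def plan(wps,start=None):
    """wps: (x,y,z,yaw[,n rows]) absolute world targets; prints scaled tool-frame numbers, stores commanded pose"""
    P=start or (json.load(open("cmd.json")) if os.path.exists("cmd.json") else [264.667,-538.476,231.292,26.172])
    a=np.radians(P[3]); X=np.array([np.cos(a),np.sin(a),0]);Y=np.array([np.sin(a),-np.cos(a),0])
    for w in wps:
        d=np.array(w[:3])-P[:3]; v=np.round(np.array([d@X,d@Y,-d[2]])/200,3); r=round(-(w[3]-P[3])/180,3)
        q=np.array(P[:3])+200*(v[0]*X+v[1]*Y-v[2]*np.array([0,0,1])); Q=list(q)+[P[3]-180*r]
        print("dp",v.tolist(),"ang",r,"BAD" if abs(v).max()>1 else "", "min rows",round(max(np.linalg.norm(d)/62.5,abs(w[3]-P[3])/10.7),1))
    json.dump(Q,open("cmd.json","w")); return Q
def st():
    s=sense(); print("t",round(s["time"],2),"pos",s["tool_pos"].round(1),"rot",s["tcp_rot"].round(1),"F",s["ft_force"].round(1),"gap",round(s["finger_gap"],1),"grip",round(s["grip_force"],1),"q",s["joint_pos"].round(0))
E
python3 - <<'E'
from h import *
def bright(c,uv,r=4):
    g=cv2.cvtColor(cv2.imread(f"pics/{c}0.png"),6).astype(float);u,v=np.round(uv).astype(int);w=g[v-r:v+r+1,u-r:u+r+1]
    m=np.clip(w-130,0,None);yy,xx=np.mgrid[v-r:v+r+1,u-r:u+r+1];return np.array([(m*xx).sum(),(m*yy).sum()])/m.sum()
for c,l in {"top":[[114.8,233.2],[132.8,231.2],[151.6,229.8]],"scene":[[435,291.8],[415,280],[395.6,268.4]]}.items():
    print(c,[(np.round(bright(c,u),1).tolist(),ray(c,bright(c,u,3),86)[:2].round(1).tolist(),ray(c,u,86)[:2].round(1).tolist()) for u in l])
plan([(390,-370,190,15)]);plan([(463,-240,170,0)]);plan([(463.4,-99,140,0)]);plan([(463.4,-99,77,0)])
E
```

```text
top [([113.7, 232.5], [554.1, 380.9], [552.4, 378.1]), ([132.3, 230.8], [557.8, 335.9], [556.8, 334.5]), ([150.7, 228.8], [562.2, 291.6], [559.7, 289.2])]
scene [([436.4, 290.6], [551.9, 381.5], [554.2, 382.5]), ([416.1, 278.1], [554.8, 336.7], [558.4, 337.6]), ([396.8, 266.2], [558.2, 291.2], [562.2, 292.6])]
dp [0.934, -0.48, 0.206] ang 0.062  min rows 3.4
dp [0.521, -0.533, 0.1] ang 0.083  min rows 2.4
dp [0.003, -0.705, 0.15] ang 0.0  min rows 2.3
dp [-0.0, 0.0, 0.315] ang 0.0  min rows 1.0
```

Request:
step_arm([
  {"dp":[0.3,-0.15,0.07],"angular":[0,0,0.02],"fingers":0},
  {"dp":[0.5,-0.26,0.11],"angular":[0,0,0.03],"fingers":0},
  {"dp":[0.7,-0.36,0.16],"angular":[0,0,0.045],"fingers":0},
  {"dp":[0.934,-0.48,0.206],"angular":[0,0,0.062],"fingers":0},
  {"dp":[0.934,-0.48,0.206],"angular":[0,0,0.062],"fingers":0},
  {"dp":[0.934,-0.48,0.206],"angular":[0,0,0.062],"fingers":0},
  {"dp":[0.934,-0.48,0.206],"angular":[0,0,0.062],"fingers":0},
  {"dp":[0.934,-0.48,0.206],"angular":[0,0,0.062],"fingers":0},
], newtons=40)

```text
time: 3.7
tool_pos: [389.4, -371.0, 190.4]
tcp_rot: [180.0, -0.0, 14.9]
ft_force: [-0.2, 0.1, -0.9]
finger_gap: 85.4
grip_force: 0.0
```

Request:
step_arm([
  {"dp":[0.15,-0.15,0.03],"angular":[0,0,0.03],"fingers":0},
  {"dp":[0.3,-0.3,0.06],"angular":[0,0,0.05],"fingers":0},
  {"dp":[0.42,-0.42,0.08],"angular":[0,0,0.083],"fingers":0},
  {"dp":[0.521,-0.533,0.1],"angular":[0,0,0.083],"fingers":0},
  {"dp":[0.521,-0.533,0.1],"angular":[0,0,0.083],"fingers":0},
  {"dp":[0.521,-0.533,0.1],"angular":[0,0,0.083],"fingers":0},
  {"dp":[0.521,-0.533,0.1],"angular":[0,0,0.083],"fingers":0},
  {"dp":[0.521,-0.533,0.1],"angular":[0,0,0.083],"fingers":0},
])

```text
time: 4.7
tool_pos: [462.7, -240.8, 170.3]
tcp_rot: [180.0, -0.0, -0.0]
ft_force: [0.9, -0.4, -0.1]
finger_gap: 85.6
grip_force: 0.0
```

Request:
step_arm([
  {"dp":[0,-0.2,0.04],"fingers":0,"angular":[0,0,0]},
  {"dp":[0,-0.4,0.08],"fingers":0,"angular":[0,0,0]},
  {"dp":[0.002,-0.55,0.12],"fingers":0,"angular":[0,0,0]},
  {"dp":[0.003,-0.705,0.15],"fingers":0,"angular":[0,0,0]},
  {"dp":[0.003,-0.705,0.15],"fingers":0,"angular":[0,0,0]},
  {"dp":[0.003,-0.705,0.15],"fingers":0,"angular":[0,0,0]},
  {"dp":[0.003,-0.705,0.15],"fingers":0,"angular":[0,0,0]},
  {"dp":[0.003,-0.705,0.15],"fingers":0,"angular":[0,0,0]},
])

```text
time: 5.7
tool_pos: [463.5, -99.7, 140.3]
tcp_rot: [180.0, -0.0, 0.0]
ft_force: [0.3, 0.6, -0.2]
finger_gap: 85.6
grip_force: 0.0
```

Request:
step_arm([
  {"dp":[0,0,0.15],"angular":[0,0,0],"fingers":0},
  {"dp":[0,0,0.31],"angular":[0,0,0],"fingers":0},
  {"dp":[0,0,0.31],"angular":[0,0,0],"fingers":0.5},
  {"dp":[0,0,0.31],"angular":[0,0,0],"fingers":1},
  {"dp":[0,0,0.31],"angular":[0,0,0],"fingers":1},
  {"dp":[0,0,0.31],"angular":[0,0,0],"fingers":1},
  {"dp":[0,0,0.31],"angular":[0,0,0],"fingers":1},
  {"dp":[0,0,0.31],"angular":[0,0,0],"fingers":1},
])

```text
time: 6.7
tool_pos: [464.6, -99.5, 79.8]
tcp_rot: [179.9, -0.1, 0.1]
ft_force: [-0.9, -0.3, 8.0]
finger_gap: 16.4
grip_force: 38.9
```

Run:
```python
from h import *
st()
for c in("scene","top"):
    snapshot(c)
    for k in find(c,"saucepan"): print(c,k[0],ray(c,k[1],25).round(1))
plan([(593.1,-86.1,78,0)],[463.4,-99,78,0])
```

```text
t 6.7 pos [464.6 -99.5  79.8] rot [ 1.799e+02 -1.000e-01  1.000e-01] F [-0.9 -0.3  8. ] gap 16.4 grip 38.9 q [-18.  -5. 114.  -0.  70.  72.]
scene 0.72 [478.  -87.4  25. ]
top 0.67 [ 752.8 -259.5   25. ]
top 0.38 [551.  321.4  25. ]
dp [0.649, -0.065, -0.0] ang 0.0  min rows 2.1
```

Run:
```python
from h import *
print(ray("top",[318.5,266.7],105),ray("top",[219.5,275.5],115),ray("scene",[284.5,155],105),ray("scene",[363,191],115))
im=[cv2.resize(snapshot("top")[200:320,180:340],(400,300),interpolation=2),cv2.resize(snapshot("scene")[110:230,200:360],(400,300),interpolation=2)]
cv2.imwrite("pics/g1.png",np.hstack(im))
```

```text
[ 467.92126865 -101.20163763  105.        ] [450.25045171 121.75397042 115.        ] [483.03201912 -91.19636877 105.        ] [455.49627605 127.29422237 115.        ]
```

View pics/g1.png

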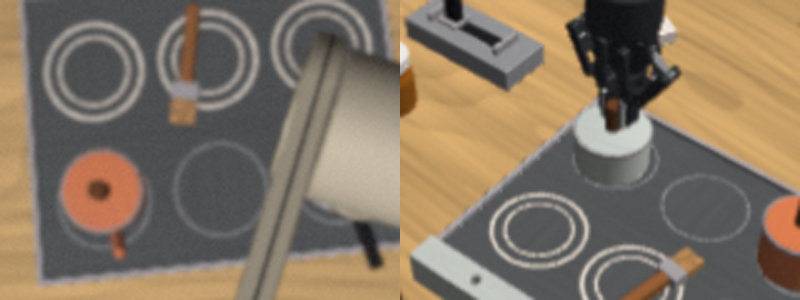

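The scene crop shows the knob at (612,112) sticking out past the far side of the fingers, so the grip is about 13 mm short in x. I'll regrip farther ahead.

Request:
step_arm([
  {"dp":[0,0,-0.02],"angular":[0,0,0],"fingers":0.5},
  {"dp":[0,0,-0.02],"angular":[0,0,0],"fingers":0.5},
  {"dp":[0.065,0,-0.02],"angular":[0,0,0],"fingers":0.5},
  {"dp":[0.065,0,-0.02],"angular":[0,0,0],"fingers":1},
  {"dp":[0.065,0,-0.02],"angular":[0,0,0],"fingers":1},
  {"dp":[0.065,0,-0.02],"angular":[0,0,0],"fingers":1},
  {"dp":[0.065,0,-0.02],"angular":[0,0,0],"fingers":1},
  {"dp":[0.065,0,-0.02],"angular":[0,0,0],"fingers":1},
])

```text
time: 8.0
tool_pos: [476.3, -98.9, 82.1]
tcp_rot: [-180.0, -0.0, 0.1]
ft_force: [2.0, 0.2, -1.2]
finger_gap: 16.4
grip_force: 39.0
```

Run:
```python
from h import *
st()
snapshot("scene")
for k in find("scene","saucepan"): print(k[0],ray("scene",k[1],25).round(1))
for d in masks_of("scene","saucepan")[:1]:
    vv,uu=np.nonzero(d["pixels"]); print(d["conf"],uu.min(),uu.max(),vv.min(),vv.max())
plan([(593.1,-86.1,82,0)],[476.4,-99,82,0])
```

```text
t 8.0 pos [476.3 -98.9  82.1] rot [-1.8e+02 -0.0e+00  1.0e-01] F [ 2.   0.2 -1.2] gap 16.4 grip 39.0 q [-18.  -3. 112.   0.  71.  72.]
0.55 [471.6 -98.5  25. ]
0.86 270 300 155 184
dp [0.584, -0.065, -0.0] ang 0.0  min rows 1.9
```

Request:
step_arm([
  {"dp":[0.05,-0.006,0],"angular":[0,0,0],"fingers":1},
  {"dp":[0.15,-0.017,0],"angular":[0,0,0],"fingers":1},
  {"dp":[0.26,-0.03,0],"angular":[0,0,0],"fingers":1},
  {"dp":[0.37,-0.04,0],"angular":[0,0,0],"fingers":1},
  {"dp":[0.48,-0.053,0],"angular":[0,0,0],"fingers":1},
  {"dp":[0.55,-0.06,0],"angular":[0,0,0],"fingers":1},
  {"dp":[0.584,-0.065,0],"angular":[0,0,0],"fingers":1},
  {"dp":[0.584,-0.065,0],"angular":[0,0,0],"fingers":1},
])

```text
time: 9.15
tool_pos: [593.9, -85.7, 82.1]
tcp_rot: [-180.0, -0.1, 0.1]
ft_force: [2.0, -0.3, 1.7]
finger_gap: 16.7
grip_force: 39.7
```

Run:
```python
from h import *
st()
im=snapshot("scene"); cv2.imwrite("pics/s2.png",cv2.resize(im[130:280,180:380],(800,600),interpolation=2))
for k in find("scene","saucepan"): print(k[0],ray("scene",k[1],25).round(1))
# predicted rim circle at lid for pot at target
```

```text
t 9.15 pos [593.9 -85.7  82.1] rot [-1.8e+02 -1.0e-01  1.0e-01] F [ 2.  -0.3  1.7] gap 16.7 grip 39.7 q [-13.  14.  94.   0.  72.  77.]
0.76 [589.6 -85.3  25. ]
0.63 [538.7  33.   25. ]
```

View pics/s2.png

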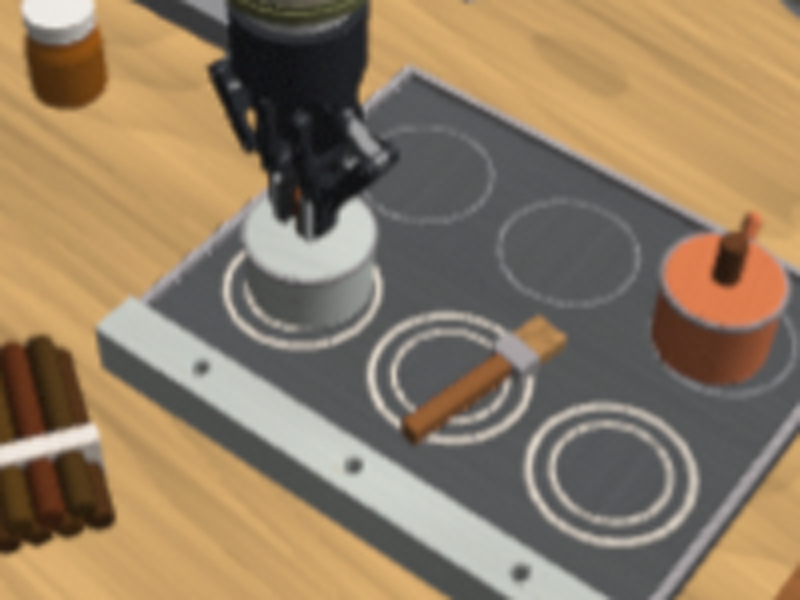

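The pot base at (310,300) sits slightly near and to the right of its ring centre at about (303,275–280). I'll push it 6 mm ahead, then release and go up.

Request:
step_arm([
  {"dp":[0.015,0,0],"angular":[0,0,0],"fingers":1},
  {"dp":[0.03,-0.005,0],"angular":[0,0,0],"fingers":1},
  {"dp":[0.03,-0.005,0],"angular":[0,0,0],"fingers":1},
  {"dp":[0.03,-0.005,0],"angular":[0,0,0],"fingers":0.5},
  {"dp":[0.03,-0.005,0],"angular":[0,0,0],"fingers":0.4},
  {"dp":[0.03,-0.005,-0.05],"angular":[0,0,0],"fingers":0.4},
  {"dp":[0.03,-0.005,-0.2],"angular":[0,0,0],"fingers":0.4},
  {"dp":[0.03,-0.005,-0.3],"angular":[0,0,0],"fingers":0.4},
])

```text
time: 10.25
tool_pos: [600.0, -85.0, 144.4]
tcp_rot: [180.0, -0.1, 0.1]
ft_force: [0.5, 1.1, 0.0]
finger_gap: 51.3
grip_force: 0.0
```

Run:
```python
from h import *
st()
for c in("scene","top"):
    snapshot(c)
    for n in("saucepan","brush","kettle"):
      for k in find(c,n,2): print(c,n,k[0],ray(c,k[1],25).round(1))
Q=[599.2,-85.2,142,0]
plan([(592,47,100,-2.5)],Q);plan([(592,47,27.5,-2.5)])
```

```text
t 10.25 pos [600.  -85.  144.4] rot [ 1.8e+02 -1.0e-01  1.0e-01] F [0.5 1.1 0. ] gap 51.3 grip 0.0 q [-13.  11.  90.   0.  78.  77.]
scene saucepan 0.84 [589.6 -83.8  25. ]
scene saucepan 0.68 [687.9 -92.9  25. ]
scene brush 0.77 [580.2  54.4  25. ]
scene brush 0.47 [803.2 145.5  25. ]
scene kettle 0.76 [448.  134.9  25. ]
scene kettle 0.21 [586.3  29.1  25. ]
top saucepan 0.81 [590.5 -77.4  25. ]
top brush 0.87 [577.5  48.5  25. ]
top brush 0.35 [549.8 320.3  25. ]
top kettle 0.93 [449.5 121.4  25. ]
top kettle 0.34 [424.  349.5  25. ]
dp [-0.036, -0.661, 0.21] ang 0.014  min rows 2.2
dp [0.0, 0.0, 0.362] ang -0.0  min rows 1.2
```

Request:
step_arm([
  {"dp":[-0.01,-0.15,0],"angular":[0,0,0],"fingers":0.4},
  {"dp":[-0.02,-0.35,0.05],"angular":[0,0,0.01],"fingers":0.4},
  {"dp":[-0.03,-0.53,0.1],"angular":[0,0,0.014],"fingers":0.4},
  {"dp":[-0.036,-0.661,0.21],"angular":[0,0,0.014],"fingers":0.4},
  {"dp":[-0.036,-0.661,0.21],"angular":[0,0,0.014],"fingers":0.4},
  {"dp":[-0.036,-0.661,0.21],"angular":[0,0,0.014],"fingers":0.4},
  {"dp":[-0.036,-0.661,0.21],"angular":[0,0,0.014],"fingers":0.4},
  {"dp":[-0.036,-0.661,0.21],"angular":[0,0,0.014],"fingers":0.4},
])

```text
time: 11.65
tool_pos: [592.4, 46.5, 100.9]
tcp_rot: [180.0, -0.1, -2.5]
ft_force: [0.6, 0.3, 0.9]
finger_gap: 51.2
grip_force: 0.0
```

Request:
step_arm([
  {"dp":[0,0,0.2],"angular":[0,0,0],"fingers":0.4},
  {"dp":[0,0,0.32],"angular":[0,0,0],"fingers":0.5},
  {"dp":[0,0,0.362],"angular":[0,0,0],"fingers":0.6},
  {"dp":[0,0,0.362],"angular":[0,0,0],"fingers":1},
  {"dp":[0,0,0.362],"angular":[0,0,0],"fingers":1},
  {"dp":[0,0,0.362],"angular":[0,0,0],"fingers":1},
  {"dp":[0,0,0.362],"angular":[0,0,0],"fingers":1},
  {"dp":[0,0,0.362],"angular":[0,0,0],"fingers":1},
])

```text
time: 12.65
tool_pos: [592.2, 47.4, 28.2]
tcp_rot: [-180.0, -0.0, -2.4]
ft_force: [-0.8, 0.5, 2.9]
finger_gap: 12.8
grip_force: 43.6
```

Run:
```python
from h import *
st()
Q=[592,47,27.5,-2.5]
plan([(592,47,120,-2.5)],Q);plan([(530,200,130,45)]);plan([(422,363,120,93)]);plan([(422,363,40,93)]);plan([(422,363,14,93)])
```

```text
t 12.65 pos [592.2  47.4  28.2] rot [-180.    -0.    -2.4] F [-0.8  0.5  2.9] gap 12.8 grip 43.6 q [-0. 17. 96.  0. 66. 92.]
dp [0.0, 0.0, -0.462] ang -0.0  min rows 1.5
dp [-0.343, -0.751, -0.05] ang -0.264  min rows 4.4
dp [0.195, -0.958, 0.05] ang -0.267  min rows 4.5
dp [-0.0, -0.0, 0.4] ang 0.0  min rows 1.3
dp [-0.0, -0.0, 0.13] ang 0.0  min rows 0.4
```

Request:
step_arm([
  {"dp":[0,0,-0.15],"angular":[0,0,0],"fingers":1},
  {"dp":[0,0,-0.3],"angular":[0,0,0],"fingers":1},
  {"dp":[0,0,-0.462],"angular":[0,0,0],"fingers":1},
  {"dp":[0,0,-0.462],"angular":[0,0,0],"fingers":1},
  {"dp":[0,0,-0.462],"angular":[0,0,0],"fingers":1},
  {"dp":[0,0,-0.462],"angular":[0,0,0],"fingers":1},
  {"dp":[0,0,-0.462],"angular":[0,0,0],"fingers":1},
  {"dp":[0,0,-0.462],"angular":[0,0,0],"fingers":1},
])

```text
time: 13.65
tool_pos: [591.5, 47.4, 119.4]
tcp_rot: [180.0, 0.1, -2.4]
ft_force: [0.1, -0.8, -1.2]
finger_gap: 12.9
grip_force: 43.2
```

Request:
step_arm([
  {"dp":[-0.05,-0.12,-0.01],"angular":[0,0,-0.04],"fingers":1},
  {"dp":[-0.1,-0.25,-0.02],"angular":[0,0,-0.09],"fingers":1},
  {"dp":[-0.17,-0.4,-0.03],"angular":[0,0,-0.14],"fingers":1},
  {"dp":[-0.24,-0.54,-0.04],"angular":[0,0,-0.19],"fingers":1},
  {"dp":[-0.3,-0.66,-0.05],"angular":[0,0,-0.23],"fingers":1},
  {"dp":[-0.343,-0.751,-0.05],"angular":[0,0,-0.264],"fingers":1},
  {"dp":[-0.343,-0.751,-0.05],"angular":[0,0,-0.264],"fingers":1},
  {"dp":[-0.343,-0.751,-0.05],"angular":[0,0,-0.264],"fingers":1},
])

```text
time: 14.65
tool_pos: [529.9, 199.9, 130.0]
tcp_rot: [180.0, 0.0, 45.0]
ft_force: [-0.3, -0.0, -1.0]
finger_gap: 12.4
grip_force: 43.2
```

Request:
step_arm([
  {"dp":[0.03,-0.15,0.01],"angular":[0,0,-0.04],"fingers":1},
  {"dp":[0.06,-0.32,0.02],"angular":[0,0,-0.09],"fingers":1},
  {"dp":[0.1,-0.5,0.03],"angular":[0,0,-0.14],"fingers":1},
  {"dp":[0.14,-0.68,0.04],"angular":[0,0,-0.19],"fingers":1},
  {"dp":[0.17,-0.85,0.05],"angular":[0,0,-0.23],"fingers":1},
  {"dp":[0.195,-0.958,0.05],"angular":[0,0,-0.267],"fingers":1},
  {"dp":[0.195,-0.958,0.05],"angular":[0,0,-0.267],"fingers":1},
  {"dp":[0.195,-0.958,0.05],"angular":[0,0,-0.267],"fingers":1},
])

```text
time: 15.65
tool_pos: [422.3, 362.5, 120.1]
tcp_rot: [180.0, 0.0, 92.9]
ft_force: [-0.6, 0.1, -0.2]
finger_gap: 12.8
grip_force: 43.2
```

Request:
step_arm([
  {"dp":[0,0,0.15],"angular":[0,0,0],"fingers":1},
  {"dp":[0,0,0.28],"angular":[0,0,0],"fingers":1},
  {"dp":[0,0,0.4],"angular":[0,0,0],"fingers":1},
  {"dp":[0,0,0.4],"angular":[0,0,0],"fingers":1},
  {"dp":[0,0,0.4],"angular":[0,0,0],"fingers":1},
  {"dp":[0,0,0.4],"angular":[0,0,0],"fingers":1},
  {"dp":[0,0,0.4],"angular":[0,0,0],"fingers":1},
  {"dp":[0,0,0.4],"angular":[0,0,0],"fingers":1},
])

```text
time: 16.65
tool_pos: [421.9, 363.5, 40.7]
tcp_rot: [180.0, -0.0, 93.1]
ft_force: [-0.3, 0.9, -0.6]
finger_gap: 12.5
grip_force: 43.2
```

Run:
```python
from h import *
st()
im=snapshot("scene"); cv2.imwrite("pics/s3.png",cv2.resize(im[200:335,340:520],(800,600),interpolation=2))
t=snapshot("top"); cv2.imwrite("pics/t3.png",t)
for n in("saucepan","kettle"):
  for k in find("top",n,1): print(n,k[0],ray("top",k[1],25).round(1))
```

```text
t 16.65 pos [421.9 363.5  40.7] rot [180.   -0.   93.1] F [-0.3  0.9 -0.6] gap 12.5 grip 43.2 q [ 35.  11. 102.  -0.  67.  32.]
saucepan 0.57 [597.  -83.8  25. ]
kettle 0.88 [448.5 119.6  25. ]
```

View pics/s3.png

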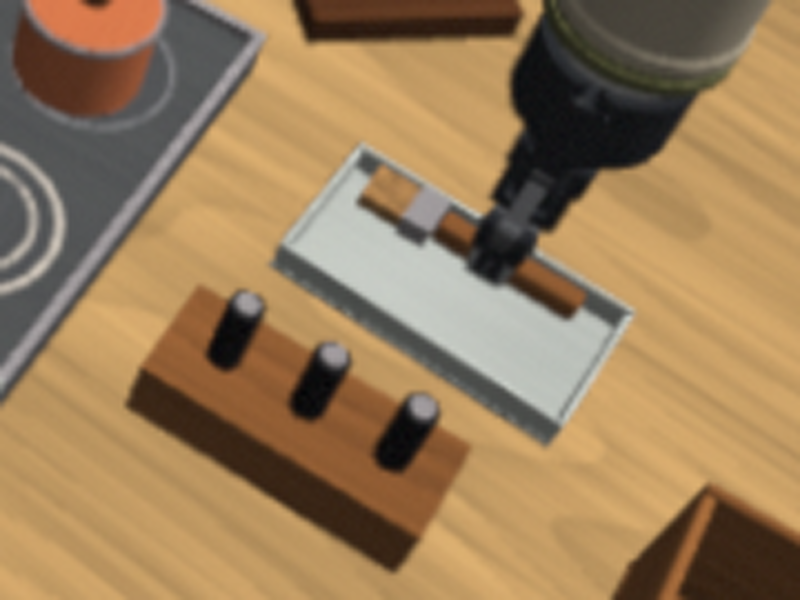

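The brush hangs over the tray between (365,200) and (585,300), parallel to it. I'll lower it and release.

Request:
step_arm([
  {"dp":[0,0,0.08],"angular":[0,0,0],"fingers":1},
  {"dp":[0,0,0.15],"angular":[0,0,0],"fingers":1},
  {"dp":[0,0,0.15],"angular":[0,0,0],"fingers":1},
  {"dp":[0,0,0.15],"angular":[0,0,0],"fingers":0.65},
  {"dp":[0,0,0.15],"angular":[0,0,0],"fingers":0.65},
  {"dp":[0,0,0],"angular":[0,0,0],"fingers":0.65},
  {"dp":[0,0,-0.25],"angular":[0,0,0],"fingers":0.5},
  {"dp":[0,0,-0.45],"angular":[0,0,0],"fingers":0.4},
])

```text
time: 17.85
tool_pos: [422.0, 363.6, 132.4]
tcp_rot: [179.9, -0.1, 93.1]
ft_force: [0.2, 1.2, 0.4]
finger_gap: 51.1
grip_force: 0.0
```

```bash
cat >> h.py <<'E'
from scipy.optimize import minimize
def lidfit(c,kind,im,x0):
    """fit pot (x,y) by lid-disc colour: kettle orange / saucepan grey disc; maximise mean inside minus ring outside"""
    r,z={"kettle":(37,83),"saucepan":(40,73)}[kind]
    L=cv2.cvtColor(cv2.GaussianBlur(im,(3,3),0),cv2.COLOR_BGR2LAB).astype(float); f=L[:,:,1] if kind=="kettle" else L[:,:,0]
    th=np.linspace(0,2*np.pi,72,endpoint=False)
    def sc(p):
        P=lambda k:proj(c,np.c_[p[0]+k*np.cos(th),p[1]+k*np.sin(th),0*th+z])
        g=lambda q:cv2.remap(f.astype(np.float32),q[None,:,0].astype(np.float32),q[None,:,1].astype(np.float32),1)[0]
        return -np.mean(np.clip(g(P(r-3))-g(P(r+3)),-5,15 if kind=="kettle" else 30))
    best=min(((sc((x0[0]+i,x0[1]+j)),x0[0]+i,x0[1]+j) for i in range(-16,17,2) for j in range(-16,17,2)))
    m=minimize(sc,best[1:],method="Nelder-Mead"); return m.x.round(1),round(m.fun,1)
E
python3 - <<'E'
from h import *
st()
for c in("scene","top"):
    im=snapshot(c)
    print(c,"sauce",lidfit(c,"saucepan",im,(595,-84)),"kettle",lidfit(c,"kettle",im,(450,126)),"brush",[(k[0],ray(c,k[1],6).round(0)) for k in find(c,"brush",2)])
    cv2.imwrite(f"pics/{c}4.png",im)
E
```

```text
t 17.85 pos [422.  363.6 132.4] rot [ 1.799e+02 -1.000e-01  9.310e+01] F [0.2 1.2 0.4] gap 51.1 grip 0.0 q [35.  5. 99.  0. 76. 32.]
scene sauce (array([592.2, -83.3]), np.float64(-27.1)) kettle (array([452.4, 125.2]), np.float64(-13.8)) brush [(0.86, array([422., 347.,   6.]))]
top sauce (array([594.4, -86. ]), np.float64(-28.0)) kettle (array([451.7, 125.2]), np.float64(-14.9)) brush [(0.61, array([423., 345.,   6.]))]
```

Run:
```python
from h import *
Q=[422,363,130,93]
plan([(450,190,150,93)],Q);plan([(452,125.2,140,93),(452,125.2,91,93)]);plan([(569.2,142.3,91,93)])
```

```text
dp [-0.871, 0.095, -0.1] ang 0.0  min rows 2.8
dp [-0.324, -0.007, 0.05] ang -0.0  min rows 1.1
dp [-0.324, -0.007, 0.295] ang -0.0  min rows 1.4
dp [0.054, 0.589, -0.0] ang -0.0  min rows 1.9
```

Request:
step_arm([
  {"dp":[-0.15,0.015,-0.05],"angular":[0,0,0],"fingers":0.3},
  {"dp":[-0.35,0.035,-0.1],"angular":[0,0,0],"fingers":0.3},
  {"dp":[-0.55,0.055,-0.1],"angular":[0,0,0],"fingers":0.3},
  {"dp":[-0.75,0.08,-0.1],"angular":[0,0,0],"fingers":0.3},
  {"dp":[-0.871,0.095,-0.1],"angular":[0,0,0],"fingers":0.3},
  {"dp":[-0.871,0.095,-0.1],"angular":[0,0,0],"fingers":0.3},
  {"dp":[-0.871,0.095,-0.1],"angular":[0,0,0],"fingers":0.3},
  {"dp":[-0.871,0.095,-0.1],"angular":[0,0,0],"fingers":0.3},
])

```text
time: 19.05
tool_pos: [449.6, 191.1, 149.6]
tcp_rot: [-179.9, -0.0, 93.2]
ft_force: [-0.7, -0.6, -0.1]
finger_gap: 59.8
grip_force: 0.0
```

Request:
step_arm([
  {"dp":[-0.2,0,0.02],"angular":[0,0,0],"fingers":0.3},
  {"dp":[-0.324,-0.007,0.05],"angular":[0,0,0],"fingers":0.3},
  {"dp":[-0.324,-0.007,0.15],"angular":[0,0,0],"fingers":0.3},
  {"dp":[-0.324,-0.007,0.295],"angular":[0,0,0],"fingers":0.3},
  {"dp":[-0.324,-0.007,0.295],"angular":[0,0,0],"fingers":1},
  {"dp":[-0.324,-0.007,0.295],"angular":[0,0,0],"fingers":1},
  {"dp":[-0.324,-0.007,0.295],"angular":[0,0,0],"fingers":1},
  {"dp":[-0.324,-0.007,0.295],"angular":[0,0,0],"fingers":1},
])

```text
time: 20.05
tool_pos: [453.0, 126.1, 92.3]
tcp_rot: [179.9, -0.0, 93.1]
ft_force: [-2.5, 1.8, 3.8]
finger_gap: 16.8
grip_force: 39.8
```

Request:
step_arm([
  {"dp":[0.005,0.05,0],"angular":[0,0,0],"fingers":1},
  {"dp":[0.014,0.15,0],"angular":[0,0,0],"fingers":1},
  {"dp":[0.024,0.26,0],"angular":[0,0,0],"fingers":1},
  {"dp":[0.034,0.37,0],"angular":[0,0,0],"fingers":1},
  {"dp":[0.044,0.48,0],"angular":[0,0,0],"fingers":1},
  {"dp":[0.05,0.55,0],"angular":[0,0,0],"fingers":1},
  {"dp":[0.054,0.589,0],"angular":[0,0,0],"fingers":1},
  {"dp":[0.054,0.589,0],"angular":[0,0,0],"fingers":1},
])

```text
time: 21.05
tool_pos: [570.8, 143.0, 92.3]
tcp_rot: [179.8, -0.0, 93.1]
ft_force: [3.1, 0.1, 4.6]
finger_gap: 16.4
grip_force: 40.4
```

Run:
```python
from h import *
st()
im=snapshot("scene"); print(lidfit("scene","kettle",im,(569,142)))
t=snapshot("top"); print(lidfit("top","kettle",t,(569,142)))
cv2.imwrite("pics/g5.png",np.hstack([cv2.resize(im[140:290,230:430],(400,300),interpolation=2),cv2.resize(t[160:280,160:320],(400,300),interpolation=2)]))
```

```text
t 21.05 pos [570.8 143.   92.3] rot [179.8  -0.   93.1] F [3.1 0.1 4.6] gap 16.4 grip 40.4 q [ 9. 12. 96. -0. 73.  6.]
(array([570.9, 142.5]), np.float64(-11.5))
(array([561. , 135.8]), np.float64(-2.7))
```

View pics/g5.png

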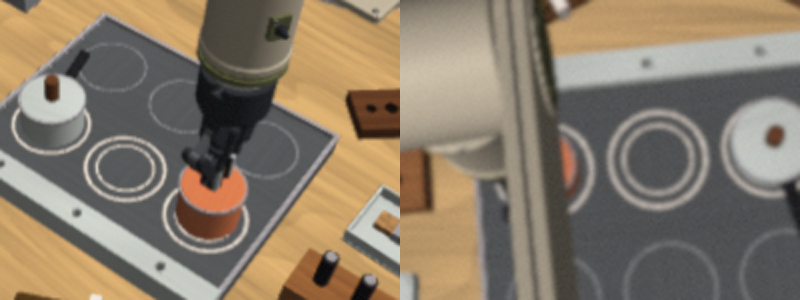

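Kettle sits centred in its ring (scene, at 206,235 in the crop), and the lid fit gives (570.9,142.5). Releasing it and going to the nearest pin.

Run:
```python
from h import *
plan([(569.2,142.3,150,93)],[569.2,142.3,91,93]);plan([(561,291.5,150,95)]);plan([(561,291.5,47,95)])
```

```text
dp [0.0, 0.0, -0.295] ang 0.0  min rows 0.9
dp [0.747, -0.002, -0.0] ang -0.011  min rows 2.4
dp [0.0, 0.0, 0.515] ang -0.0  min rows 1.6
```

Request:
step_arm([
  {"dp":[0,0,0],"angular":[0,0,0],"fingers":0.5},
  {"dp":[0,0,0],"angular":[0,0,0],"fingers":0.5},
  {"dp":[0,0,-0.05],"angular":[0,0,0],"fingers":0.5},
  {"dp":[0,0,-0.15],"angular":[0,0,0],"fingers":0.5},
  {"dp":[0,0,-0.295],"angular":[0,0,0],"fingers":0.5},
  {"dp":[0,0,-0.295],"angular":[0,0,0],"fingers":0.5},
  {"dp":[0,0,-0.295],"angular":[0,0,0],"fingers":0.5},
  {"dp":[0,0,-0.295],"angular":[0,0,0],"fingers":0.5},
])

```text
time: 22.15
tool_pos: [568.6, 142.7, 149.1]
tcp_rot: [-179.9, 0.0, 93.1]
ft_force: [-0.1, 0.4, 0.0]
finger_gap: 42.6
grip_force: 0.0
```

Request:
step_arm([
  {"dp":[0.15,0,0],"angular":[0,0,0],"fingers":0.5},
  {"dp":[0.35,0,0],"angular":[0,0,-0.011],"fingers":0.5},
  {"dp":[0.55,0,0],"angular":[0,0,-0.011],"fingers":0.5},
  {"dp":[0.7,0,0],"angular":[0,0,-0.011],"fingers":0.5},
  {"dp":[0.747,-0.002,0],"angular":[0,0,-0.011],"fingers":0.5},
  {"dp":[0.747,-0.002,0],"angular":[0,0,-0.011],"fingers":0.5},
  {"dp":[0.747,-0.002,0],"angular":[0,0,-0.011],"fingers":0.5},
  {"dp":[0.747,-0.002,0],"angular":[0,0,-0.011],"fingers":0.5},
])

```text
time: 23.15
tool_pos: [561.0, 290.9, 150.1]
tcp_rot: [-180.0, 0.0, 95.0]
ft_force: [-0.4, 0.6, -0.1]
finger_gap: 43.0
grip_force: 0.0
```

Request:
step_arm([
  {"dp":[0,0,0.15],"angular":[0,0,0],"fingers":0.5},
  {"dp":[0,0,0.3],"angular":[0,0,0],"fingers":0.5},
  {"dp":[0,0,0.42],"angular":[0,0,0],"fingers":0.5},
  {"dp":[0,0,0.515],"angular":[0,0,0],"fingers":0.5},
  {"dp":[0,0,0.515],"angular":[0,0,0],"fingers":1},
  {"dp":[0,0,0.515],"angular":[0,0,0],"fingers":1},
  {"dp":[0,0,0.515],"angular":[0,0,0],"fingers":1},
  {"dp":[0,0,0.515],"angular":[0,0,0],"fingers":1},
])

```text
time: 24.15
tool_pos: [561.5, 292.3, 48.3]
tcp_rot: [179.9, -0.0, 95.1]
ft_force: [0.9, 0.7, 0.1]
finger_gap: 17.0
grip_force: 38.5
```

Run:
```python
from h import *
st()
plan([(561,291.5,130,95)]);plan([(620,225,130,95)]);plan([(665.7,152.4,95,95)])
for c in("scene","top"):
    im=snapshot(c);print(c,lidfit(c,"kettle",im,(570,142)),lidfit(c,"saucepan",im,(593,-85)))
```

```text
t 24.15 pos [561.5 292.3  48.3] rot [179.9  -0.   95.1] F [0.9 0.7 0.1] gap 17.0 grip 38.5 q [23. 21. 89. -0. 70. 18.]
dp [0.0, 0.0, -0.415] ang -0.0  min rows 1.3
dp [-0.357, 0.265, -0.0] ang -0.0  min rows 1.4
dp [-0.381, 0.196, 0.175] ang -0.0  min rows 1.5
scene (array([570.8, 142.4]), np.float64(-14.3)) (array([593., -83.]), np.float64(-27.2))
top (array([569.1, 142.8]), np.float64(-14.5)) (array([595.1, -84.7]), np.float64(-28.2))
```

Request:
step_arm([
  {"dp":[0,0,-0.1],"angular":[0,0,0],"fingers":1},
  {"dp":[0,0,-0.2],"angular":[0,0,0],"fingers":1},
  {"dp":[0,0,-0.3],"angular":[0,0,0],"fingers":1},
  {"dp":[0,0,-0.415],"angular":[0,0,0],"fingers":1},
  {"dp":[0,0,-0.415],"angular":[0,0,0],"fingers":1},
  {"dp":[0,0,-0.415],"angular":[0,0,0],"fingers":1},
  {"dp":[0,0,-0.415],"angular":[0,0,0],"fingers":1},
  {"dp":[0,0,-0.415],"angular":[0,0,0],"fingers":1},
])

```text
time: 25.25
tool_pos: [560.1, 291.7, 128.9]
tcp_rot: [-179.9, 0.0, 95.1]
ft_force: [-0.4, 0.2, 0.1]
finger_gap: 17.0
grip_force: 39.0
```

Request:
step_arm([
  {"dp":[-0.1,0.07,0],"angular":[0,0,0],"fingers":1},
  {"dp":[-0.2,0.15,0],"angular":[0,0,0],"fingers":1},
  {"dp":[-0.357,0.265,0],"angular":[0,0,0],"fingers":1},
  {"dp":[-0.5,0.34,0],"angular":[0,0,0],"fingers":1},
  {"dp":[-0.65,0.42,0],"angular":[0,0,0],"fingers":1},
  {"dp":[-0.738,0.461,0.1],"angular":[0,0,0],"fingers":1},
  {"dp":[-0.738,0.461,0.175],"angular":[0,0,0],"fingers":1},
  {"dp":[-0.738,0.461,0.175],"angular":[0,0,0],"fingers":1},
])

```text
time: 26.25
tool_pos: [663.2, 153.4, 91.3]
tcp_rot: [-179.7, -0.0, 95.1]
ft_force: [-1.0, 0.5, -0.9]
finger_gap: 17.5
grip_force: 38.9
```

Run:
```python
from h import *
st()
o=[]
for c in("scene","top"):
    im=snapshot(c); cv2.imwrite(f"pics/{c}6.png",im)
    p=proj(c,[[665.7,152.4,40],[665.7,152.4,58],[665.7,152.4,134]]); print(c,p.round(1).tolist(),[(k[0],np.round(k[1],1)) for k in find(c,"pin0",4)])
    u,v=p[1].astype(int); o.append(cv2.resize(im[v-30:v+30,u-30:u+30],(400,400),interpolation=2)); print(u-30,v-30)
cv2.imwrite("pics/g6.png",np.hstack(o))
```

```text
t 26.25 pos [663.2 153.4  91.3] rot [-179.7   -0.    95.1] F [-1.   0.5 -0.9] gap 17.5 grip 38.9 q [ 9. 26. 79.  0. 76.  4.]
scene [[310.3, 271.5], [311.0, 267.1], [314.4, 246.6]] [(0.67, array([439.2, 264.1])), (0.56, array([421.7, 308.6])), (0.47, array([313.3, 267.6])), (0.43, array([404.2, 299.2]))]
281 237
top [[212.9, 190.2], [211.7, 188.5], [206.4, 180.3]] []
181 158
```

View pics/g6.png

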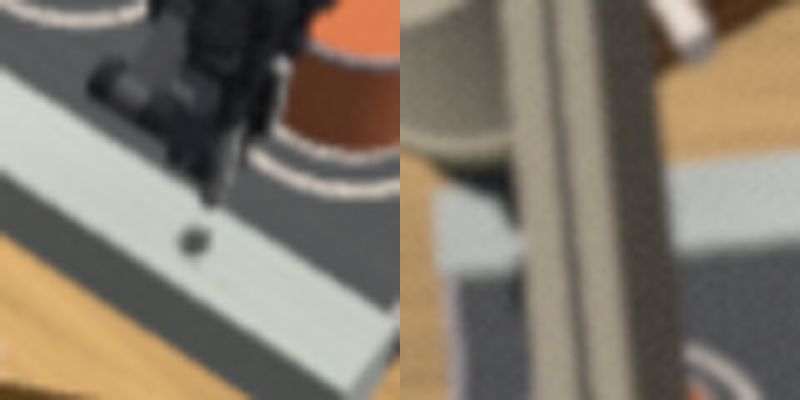

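Run:
```python
from h import *
im=cv2.imread("pics/scene6.png")
print(darkblob("scene",(310,272),4,im),ray("scene",darkblob("scene",(310,272),4,im),40))
print(ray("scene",[313,267.7],54),ray("scene",[313,267.0],54))
plan([(665.7,152.4,84,95)],[665.7,152.4,95,95])
```

```text
[309.94830133 272.46233383] [668.02426062 153.39501212  40.        ]
[661.76512229 155.14212112  54.        ] [660.39843327 154.00909365  54.        ]
dp [0.0, 0.0, 0.055] ang 0.0  min rows 0.2
```

Request:
step_arm([
  {"dp":[0,0,0.03],"angular":[0,0,0],"fingers":1},
  {"dp":[0,0,0.055],"angular":[0,0,0],"fingers":1},
  {"dp":[0,0,0.055],"angular":[0,0,0],"fingers":1},
  {"dp":[0,0,0.055],"angular":[0,0,0],"fingers":1},
  {"dp":[0,0,0.055],"angular":[0,0,0],"fingers":1},
  {"dp":[0,0,0.055],"angular":[0,0,0],"fingers":1},
  {"dp":[0,0,0.055],"angular":[0,0,0],"fingers":1},
  {"dp":[0,0,0.055],"angular":[0,0,0],"fingers":1},
])

```text
time: 27.45
tool_pos: [665.7, 153.2, 84.1]
tcp_rot: [180.0, 0.0, 95.1]
ft_force: [0.3, 0.3, -0.8]
finger_gap: 17.1
grip_force: 38.9
```

Run:
```python
from h import *
st()
ims=[snapshot("scene") for _ in range(4)]; im=np.mean(ims,0).astype(np.uint8); cv2.imwrite("pics/scene7.png",im)
cv2.imwrite("pics/g7.png",cv2.resize(im[245:285,285:335],(800,640),interpolation=2)[:600])
```

```text
t 27.45 pos [665.7 153.2  84.1] rot [180.    0.   95.1] F [ 0.3  0.3 -0.8] gap 17.1 grip 38.9 q [ 9. 26. 79. -0. 75.  4.]
```

View pics/g7.png

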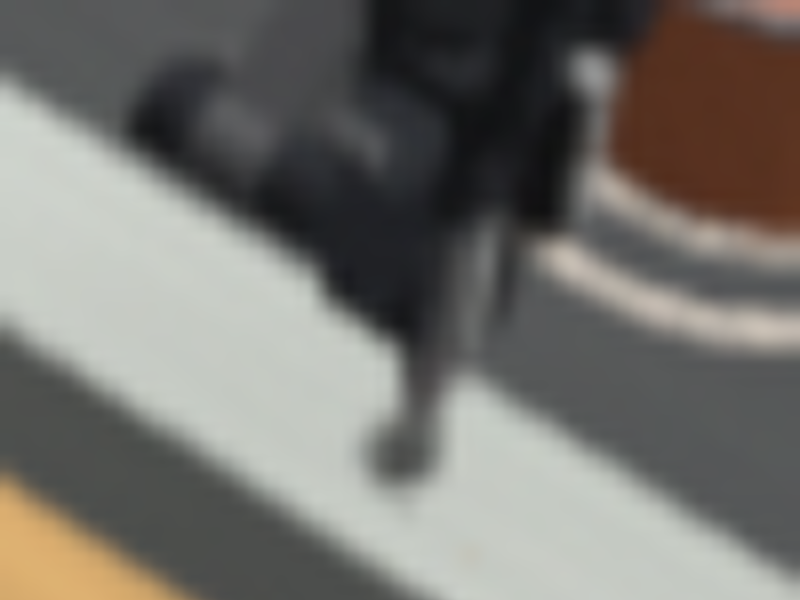

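Run:
```python
from h import *
B={"scene":[[310,272.4],[268,246.2],[229.3,222]],"top":[[213.1,190],[258.1,184.9],[303.4,180.1]]}
for c in B:
    for i,u in enumerate(B[c]):
        u=np.array(u)
        for f in ("0","4"):
            im=cv2.imread(f"pics/{c}{f}.png"); g=cv2.cvtColor(im,6).astype(np.float32)
            # 2D gaussian dip fit in a circle of 3.2 px
            yy,xx=np.mgrid[0:420,0:560]; m=np.hypot(xx-u[0],yy-u[1])<3.3
            fun=lambda p:(p[0]+p[5]*(xx[m]-u[0])+p[6]*(yy[m]-u[1])-p[1]*np.exp(-((xx[m]-p[2])**2+(yy[m]-p[3])**2)/(2*p[4]**2))-g[m])/5
            s=least_squares(fun,[200,100,u[0],u[1],1.2,0,0],loss="soft_l1"); p=s.x
            print(c,f,i,p[2:4].round(2),"sig",p[4].round(2),ray(c,p[2:4],40)[:2].round(1))
```

```text
scene 0 0 [309.51 273.14] sig 2.32 [670.  153.8]
scene 4 0 [309.58 273.09] sig 2.23 [669.8 153.8]
scene 0 1 [268.2  246.08] sig 1.92 [679.8  39.8]
scene 4 1 [268.2  246.07] sig 1.9 [679.8  39.8]
scene 0 2 [230.12 221.37] sig 1.6 [690.4 -74.8]
scene 4 2 [230.11 221.38] sig 1.59 [690.4 -74.7]
top 0 0 [212.78 189.73] sig 1.63 [667.  152.7]
top 4 0 [212.85 189.71] sig 1.61 [667.  152.5]
top 0 1 [257.85 184.83] sig 1.66 [678.1  39.1]
top 4 1 [257.86 184.86] sig 1.65 [678.1  39.1]
top 0 2 [303.12 180.  ] sig 1.73 [689.3 -75.1]
top 4 2 [303.14 180.01] sig 1.87 [689.2 -75.2]
```

Request:
step_arm([
  {"dp":[-0.001,0.015,0],"angular":[0,0,0],"fingers":1},
  {"dp":[-0.001,0.015,0.015],"angular":[0,0,0],"fingers":1},
  {"dp":[-0.001,0.015,0.03],"angular":[0,0,0],"fingers":1},
  {"dp":[-0.001,0.015,0.045],"angular":[0,0,0],"fingers":1},
  {"dp":[-0.001,0.015,0.055],"angular":[0,0,0],"fingers":1},
  {"dp":[-0.001,0.015,0.06],"angular":[0,0,0],"fingers":1},
  {"dp":[-0.001,0.015,0.065],"angular":[0,0,0],"fingers":1},
  {"dp":[-0.001,0.015,0.065],"angular":[0,0,0],"fingers":1},
])

```text
time: 28.65
tool_pos: [668.7, 153.3, 71.1]
tcp_rot: [-180.0, -0.0, 95.1]
ft_force: [-0.5, -0.1, -0.3]
finger_gap: 17.1
grip_force: 38.9
```

Request:
step_arm([
  {"dp":[0,0,0.025],"angular":[0,0,0],"fingers":1},
  {"dp":[0,0,0.05],"angular":[0,0,0],"fingers":1},
  {"dp":[0,0,0.08],"angular":[0,0,0],"fingers":1},
  {"dp":[0,0,0.105],"angular":[0,0,0],"fingers":1},
  {"dp":[0,0,0.12],"angular":[0,0,0],"fingers":1},
  {"dp":[0,0,0.125],"angular":[0,0,0],"fingers":1},
  {"dp":[0,0,0.125],"angular":[0,0,0],"fingers":1},
  {"dp":[0,0,0.125],"angular":[0,0,0],"fingers":1},
])

```text
time: 29.65
tool_pos: [668.9, 153.1, 46.3]
tcp_rot: [180.0, 0.0, 95.1]
ft_force: [0.8, -2.9, -0.3]
finger_gap: 17.4
grip_force: 38.8
```

Request:
step_arm([
  {"dp":[0,0,0.01],"angular":[0,0,0],"fingers":1},
  {"dp":[0,0,0.01],"angular":[0,0,0],"fingers":1},
  {"dp":[0,0,0.01],"angular":[0,0,0],"fingers":0.5},
  {"dp":[0,0,0.01],"angular":[0,0,0],"fingers":0.5},
  {"dp":[0,0,0.01],"angular":[0,0,0],"fingers":0.5},
  {"dp":[0,0,-0.1],"angular":[0,0,0],"fingers":0.5},
  {"dp":[0,0,-0.35],"angular":[0,0,0],"fingers":0.5},
  {"dp":[0,0,-0.52],"angular":[0,0,0],"fingers":0.5},
])

```text
time: 30.65
tool_pos: [669.9, 153.5, 154.6]
tcp_rot: [179.8, -0.0, 95.1]
ft_force: [1.7, 0.1, 0.3]
finger_gap: 42.7
grip_force: 0.0
```

Run:
```python
from h import *
st()
Q=[668.7,152.8,150,95]
plan([(557.3,336,150,95)],Q);plan([(557.3,336,47,95)]);plan([(557.3,336,135,95)]);plan([(620,160,135,95)]);plan([(692,0,135,95)]);plan([(690.9,-74.9,95,95)])
for c in("scene","top"): cv2.imwrite(f"pics/{c}8.png",snapshot(c))
```

```text
t 30.65 pos [669.9 153.5 154.6] rot [179.8  -0.   95.1] F [1.7 0.1 0.3] gap 42.7 grip 0.0 q [ 9. 23. 75.  0. 82.  4.]
dp [0.961, -0.475, -0.0] ang 0.0  min rows 3.4
dp [0.0, -0.0, 0.515] ang -0.0  min rows 1.6
dp [0.0, -0.0, -0.44] ang -0.0  min rows 1.4
dp [-0.904, 0.236, -0.0] ang -0.0  min rows 3.0
dp [-0.828, 0.288, -0.0] ang -0.0  min rows 2.8
dp [-0.373, -0.038, 0.2] ang -0.0  min rows 1.4
```

Request:
step_arm([
  {"dp":[0.15,-0.07,0],"angular":[0,0,0],"fingers":0.5},
  {"dp":[0.35,-0.17,0],"angular":[0,0,0],"fingers":0.5},
  {"dp":[0.55,-0.27,0],"angular":[0,0,0],"fingers":0.5},
  {"dp":[0.75,-0.37,0],"angular":[0,0,0],"fingers":0.5},
  {"dp":[0.9,-0.45,0],"angular":[0,0,0],"fingers":0.5},
  {"dp":[0.961,-0.475,0],"angular":[0,0,0],"fingers":0.5},
  {"dp":[0.961,-0.475,0],"angular":[0,0,0],"fingers":0.5},
  {"dp":[0.961,-0.475,0],"angular":[0,0,0],"fingers":0.5},
])

```text
time: 31.75
tool_pos: [557.8, 335.1, 150.2]
tcp_rot: [180.0, 0.0, 95.1]
ft_force: [0.3, -0.2, -0.3]
finger_gap: 42.3
grip_force: 0.0
```

Request:
step_arm([
  {"dp":[0,0,0.15],"angular":[0,0,0],"fingers":0.5},
  {"dp":[0,0,0.3],"angular":[0,0,0],"fingers":0.5},
  {"dp":[0,0,0.42],"angular":[0,0,0],"fingers":0.5},
  {"dp":[0,0,0.515],"angular":[0,0,0],"fingers":0.5},
  {"dp":[0,0,0.515],"angular":[0,0,0],"fingers":1},
  {"dp":[0,0,0.515],"angular":[0,0,0],"fingers":1},
  {"dp":[0,0,0.515],"angular":[0,0,0],"fingers":1},
  {"dp":[0,0,0.515],"angular":[0,0,0],"fingers":1},
])

```text
time: 32.75
tool_pos: [557.8, 336.5, 48.3]
tcp_rot: [179.9, -0.0, 95.1]
ft_force: [2.3, -0.4, 0.2]
finger_gap: 17.2
grip_force: 38.8
```

Request:
step_arm([
  {"dp":[0,0,-0.1],"angular":[0,0,0],"fingers":1},
  {"dp":[0,0,-0.2],"angular":[0,0,0],"fingers":1},
  {"dp":[0,0,-0.3],"angular":[0,0,0],"fingers":1},
  {"dp":[0,0,-0.44],"angular":[0,0,0],"fingers":1},
  {"dp":[0,0,-0.44],"angular":[0,0,0],"fingers":1},
  {"dp":[0,0,-0.44],"angular":[0,0,0],"fingers":1},
  {"dp":[0,0,-0.44],"angular":[0,0,0],"fingers":1},
  {"dp":[0,0,-0.44],"angular":[0,0,0],"fingers":1},
])

```text
time: 33.75
tool_pos: [556.3, 335.9, 133.8]
tcp_rot: [-179.9, 0.0, 95.1]
ft_force: [-0.6, -0.5, -0.2]
finger_gap: 17.3
grip_force: 39.3
```

Request:
step_arm([
  {"dp":[-0.12,0.03,0],"angular":[0,0,0],"fingers":1},
  {"dp":[-0.28,0.07,0],"angular":[0,0,0],"fingers":1},
  {"dp":[-0.45,0.12,0],"angular":[0,0,0],"fingers":1},
  {"dp":[-0.62,0.16,0],"angular":[0,0,0],"fingers":1},
  {"dp":[-0.8,0.21,0],"angular":[0,0,0],"fingers":1},
  {"dp":[-0.904,0.236,0],"angular":[0,0,0],"fingers":1},
  {"dp":[-0.904,0.236,0],"angular":[0,0,0],"fingers":1},
  {"dp":[-0.904,0.236,0],"angular":[0,0,0],"fingers":1},
])

```text
time: 34.75
tool_pos: [619.7, 161.2, 134.9]
tcp_rot: [-180.0, -0.0, 95.1]
ft_force: [0.7, 0.3, -0.6]
finger_gap: 17.0
grip_force: 39.3
```

Request:
step_arm([
  {"dp":[-0.12,0.04,0],"angular":[0,0,0],"fingers":1},
  {"dp":[-0.28,0.1,0],"angular":[0,0,0],"fingers":1},
  {"dp":[-0.45,0.16,0],"angular":[0,0,0],"fingers":1},
  {"dp":[-0.62,0.22,0],"angular":[0,0,0],"fingers":1},
  {"dp":[-0.75,0.26,0],"angular":[0,0,0],"fingers":1},
  {"dp":[-0.828,0.288,0],"angular":[0,0,0],"fingers":1},
  {"dp":[-0.828,0.288,0],"angular":[0,0,0],"fingers":1},
  {"dp":[-0.828,0.288,0],"angular":[0,0,0],"fingers":1},
])

```text
time: 35.75
tool_pos: [691.9, 1.7, 135.0]
tcp_rot: [-180.0, -0.0, 95.2]
ft_force: [-0.6, 0.1, -0.9]
finger_gap: 17.0
grip_force: 39.3
```

Request:
step_arm([
  {"dp":[-0.12,-0.012,0],"angular":[0,0,0],"fingers":1},
  {"dp":[-0.25,-0.025,0.05],"angular":[0,0,0],"fingers":1},
  {"dp":[-0.373,-0.038,0.1],"angular":[0,0,0],"fingers":1},
  {"dp":[-0.373,-0.038,0.2],"angular":[0,0,0],"fingers":1},
  {"dp":[-0.373,-0.038,0.255],"angular":[0,0,0],"fingers":1},
  {"dp":[-0.373,-0.038,0.255],"angular":[0,0,0],"fingers":1},
  {"dp":[-0.373,-0.038,0.255],"angular":[0,0,0],"fingers":1},
  {"dp":[-0.373,-0.038,0.255],"angular":[0,0,0],"fingers":1},
])

```text
time: 36.75
tool_pos: [692.0, -74.1, 85.2]
tcp_rot: [179.9, 0.0, 95.1]
ft_force: [0.5, 0.2, -0.5]
finger_gap: 17.4
grip_force: 39.3
```

Run:
```python
from h import *
st()
im=np.mean([snapshot("scene") for _ in range(4)],0).astype(np.uint8); t=snapshot("top")
cv2.imwrite("pics/scene9.png",im);cv2.imwrite("pics/top9.png",t)
for i,c in((im,"scene"),(t,"top")): print(c,lidfit(c,"kettle",i,(570,142)),lidfit(c,"saucepan",i,(593,-85)))
print(proj("scene",[[690,-75,40],[690,-75,46]]))
cv2.imwrite("pics/g9.png",np.hstack([cv2.resize(im[197:237,205:255],(500,400),interpolation=2),cv2.resize(im[230:290,280:320],(266,400),interpolation=2)]))
```

```text
t 36.75 pos [692.  -74.1  85.2] rot [179.9   0.   95.1] F [ 0.5  0.2 -0.5] gap 17.4 grip 39.3 q [-10.  28.  76.   0.  76. -15.]
scene (array([570.9, 142.2]), np.float64(-14.4)) (array([590.2, -81.4]), np.float64(-27.1))Traceback (most recent call last):
  File "<stdin>", line 5, in <module>
  File "h.py", line 43, in lidfit
    m=minimize(sc,best[1:],method="Nelder-Mead"); return m.x.round(1),round(m.fun,1)
    res = _minimize_neldermead(fun, x0, args, callback, bounds=bounds,
                               **options)
    fsim[j] = func(sim[j])
              ~~~~^^^^^^^^
    fx = function(np.copy(x), *(wrapper_args + args))
  File "h.py", line 41, in sc
    return -np.mean(np.clip(g(P(r-3))-g(P(r+3)),-5,15 if kind=="kettle" else 30))
                                        ~^^^^^
  File "h.py", line 39, in <lambda>
    P=lambda k:proj(c,np.c_[p[0]+k*np.cos(th),p[1]+k*np.sin(th),0*th+z])
               ~~~~^^^^^^^^^^^^^^^^^^^^^^^^^^^^^^^^^^^^^^^^^^^^^^^^^^^^^
  File "h.py", line 13, in proj
    K,D,R,t=cam(c); return cv2.projectPoints(np.atleast_2d(np.array(X,float)),cv2.Rodrigues(R)[0],t,K,D)[0][:,0]
            ~~~^^^
  File "h.py", line 6, in cam
    p=camera_params(c); f=210/np.tan(np.radians(p["vfov"]/2))
ValueError: time passes only in moves, steps and waits
```

```bash
sed -i 's/^def cam(c):/import functools\n@functools.cache\ndef cam(c):/' h.py
python3 - <<'E'
from h import *
im=cv2.imread("pics/scene9.png")
print(proj("scene",[[690,-75,40],[690,-75,47]]))
cv2.imwrite("pics/g9.png",np.hstack([cv2.resize(im[197:237,205:255],(500,400),interpolation=2),cv2.resize(im[230:290,280:320],(266,400),interpolation=2)]))
E
```

```text
[[230.16299524 221.22739385]
 [229.97428524 219.37802612]]
```

View pics/g9.png

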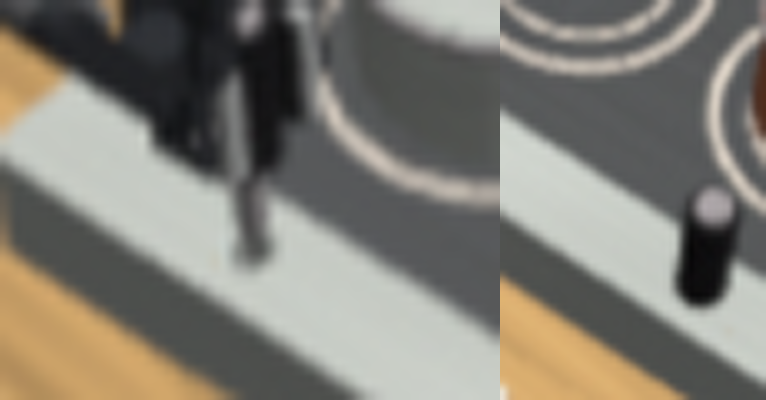

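The first pin is fully home at (705,245). The second pin's tip is right over its hole at (250,255), so I'll lower it.

Request:
step_arm([
  {"dp":[0,0,0.015],"angular":[0,0,0],"fingers":1},
  {"dp":[0,0,0.03],"angular":[0,0,0],"fingers":1},
  {"dp":[0,0,0.045],"angular":[0,0,0],"fingers":1},
  {"dp":[0,0,0.055],"angular":[0,0,0],"fingers":1},
  {"dp":[0,0,0.06],"angular":[0,0,0],"fingers":1},
  {"dp":[0,0,0.065],"angular":[0,0,0],"fingers":1},
  {"dp":[0,0,0.065],"angular":[0,0,0],"fingers":1},
  {"dp":[0,0,0.065],"angular":[0,0,0],"fingers":1},
])

```text
time: 38.0
tool_pos: [691.6, -74.9, 71.6]
tcp_rot: [180.0, 0.0, 95.1]
ft_force: [-1.0, -5.3, 4.2]
finger_gap: 17.0
grip_force: 39.5
```

Request:
step_arm([
  {"dp":[-0.006,0,0],"angular":[0,0,0],"fingers":1},
  {"dp":[-0.006,0,0.03],"angular":[0,0,0],"fingers":1},
  {"dp":[-0.006,0,0.06],"angular":[0,0,0],"fingers":1},
  {"dp":[-0.006,0,0.09],"angular":[0,0,0],"fingers":1},
  {"dp":[-0.006,0,0.115],"angular":[0,0,0],"fingers":1},
  {"dp":[-0.006,0,0.13],"angular":[0,0,0],"fingers":1},
  {"dp":[-0.006,0,0.13],"angular":[0,0,0],"fingers":1},
  {"dp":[-0.006,0,0.13],"angular":[0,0,0],"fingers":1},
])

```text
time: 39.0
tool_pos: [691.7, -76.1, 46.2]
tcp_rot: [180.0, 0.0, 95.1]
ft_force: [-4.2, -4.7, 12.3]
finger_gap: 17.3
grip_force: 39.9
```

Request:
step_arm([
  {"dp":[0,0,0],"angular":[0,0,0],"fingers":0.5},
  {"dp":[0,0,0],"angular":[0,0,0],"fingers":0.5},
  {"dp":[0,0,0],"angular":[0,0,0],"fingers":0.5},
  {"dp":[0,0,-0.1],"angular":[0,0,0],"fingers":0.5},
  {"dp":[0,0,-0.25],"angular":[0,0,0],"fingers":0.5},
  {"dp":[0,0,-0.45],"angular":[0,0,0],"fingers":0.5},
  {"dp":[0,0,-0.52],"angular":[0,0,0],"fingers":0.5},
  {"dp":[0,0,-0.52],"angular":[0,0,0],"fingers":0.5},
])

```text
time: 40.0
tool_pos: [692.5, -75.8, 151.2]
tcp_rot: [179.8, 0.1, 95.1]
ft_force: [0.0, 0.5, 0.3]
finger_gap: 42.7
grip_force: 0.0
```

```bash
cat > chk.py <<'E'
from h import *
import sys
st()
o=[]
for c in("scene","top"):
    im=snapshot(c); cv2.imwrite(f"pics/{c}_{sys.argv[1]}.png",im)
    print(c,"kettle",lidfit(c,"kettle",im,(570,142)),"sauce",lidfit(c,"saucepan",im,(593,-85)),"brush",[(k[0],ray(c,k[1],6).round(0)) for k in find(c,"brush",1)])
E
python3 chk.py 10
python3 - <<'E'
from h import *
Q=[690.9+.1,-76.1,150,95]
plan([(600,-230,170,95)],Q);plan([(470,-380,170,95)])
for c,u in(("scene",(220.4,106.4)),("top",(440,284))): print(ray(c,u,71))
im=cv2.imread("pics/scene_10.png");t=cv2.imread("pics/top_10.png")
cv2.imwrite("pics/g10.png",np.vstack([np.hstack([cv2.resize(im[180:270,200:320],(400,300),interpolation=2),cv2.resize(t[160:280,180:340],(400,300),interpolation=2)]),np.hstack([cv2.resize(t[260:305,395:455],(400,300),interpolation=2),cv2.resize(im[90:135,195:255],(400,300),interpolation=2)])]))
E
```

```text
t 40.0 pos [692.5 -75.8 151.2] rot [1.798e+02 1.000e-01 9.510e+01] F [0.  0.5 0.3] gap 42.7 grip 0.0 q [-10.  25.  73.   0.  82. -16.]
scene kettle (array([570.7, 142.1]), np.float64(-14.3)) sauce (array([592. , -83.3]), np.float64(-27.2)) brush [(0.66, array([426., 350.,   6.]))]
top kettle (array([569.1, 142.6]), np.float64(-14.3)) sauce (array([597. , -86.2]), np.float64(-8.8)) brush [(0.89, array([421., 343.,   6.]))]
dp [-0.727, -0.52, -0.1] ang 0.0  min rows 2.9
dp [-0.69, -0.713, -0.0] ang -0.0  min rows 3.2
[ 428.20105543 -394.37938091   71.        ]
[ 424.27962268 -390.68817314   71.        ]
```

View pics/g10.png

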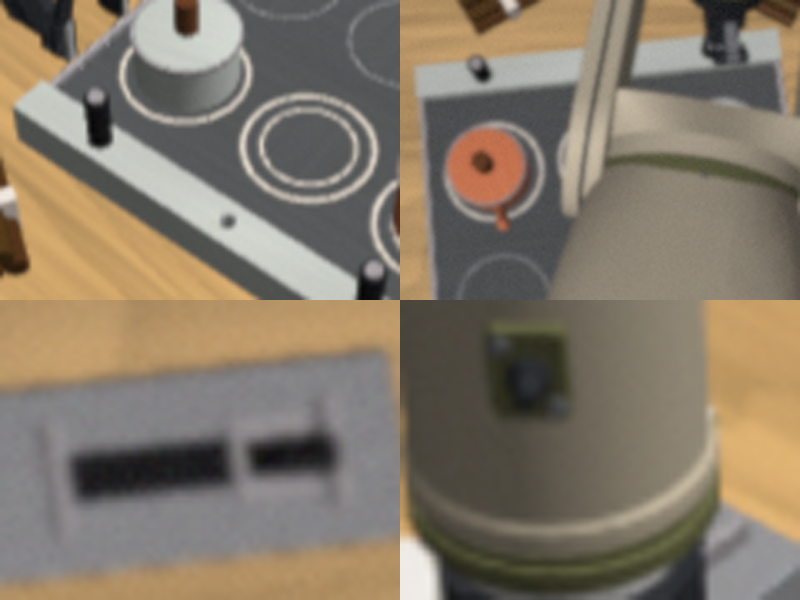

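Both pins are home and both pots are centred. Going to the starter tab, at about (427.5,-394).

Run:
```python
from h import *
plan([(427.5,-394,120,95)],plan([(470,-380,170,95)],[600,-230,170,95]));plan([(427.5,-394,47,95)]);plan([(427.5-.09*62,-394+61.7,47,95)])
```

```text
dp [-0.69, -0.713, 0.0] ang 0.0  min rows 3.2
dp [-0.052, -0.218, 0.25] ang -0.0  min rows 1.1
dp [0.0, 0.0, 0.365] ang -0.0  min rows 1.2
dp [0.31, -0.001, -0.0] ang -0.0  min rows 1.0
```

Request:
step_arm([
  {"dp":[-0.12,-0.08,-0.05],"angular":[0,0,0],"fingers":0.5},
  {"dp":[-0.28,-0.2,-0.1],"angular":[0,0,0],"fingers":0.5},
  {"dp":[-0.42,-0.3,-0.1],"angular":[0,0,0],"fingers":0.5},
  {"dp":[-0.58,-0.42,-0.1],"angular":[0,0,0],"fingers":0.5},
  {"dp":[-0.727,-0.52,-0.1],"angular":[0,0,0],"fingers":0.5},
  {"dp":[-0.727,-0.52,-0.1],"angular":[0,0,0],"fingers":0.5},
  {"dp":[-0.727,-0.52,-0.1],"angular":[0,0,0],"fingers":0.5},
  {"dp":[-0.727,-0.52,-0.1],"angular":[0,0,0],"fingers":0.5},
])

```text
time: 41.2
tool_pos: [601.0, -228.6, 168.5]
tcp_rot: [-180.0, -0.0, 95.2]
ft_force: [-0.0, 0.2, 0.5]
finger_gap: 42.9
grip_force: 0.0
```

Request:
step_arm([
  {"dp":[-0.12,-0.12,0],"angular":[0,0,0],"fingers":0.5},
  {"dp":[-0.27,-0.28,0],"angular":[0,0,0],"fingers":0.5},
  {"dp":[-0.42,-0.43,0],"angular":[0,0,0],"fingers":0.5},
  {"dp":[-0.56,-0.58,0],"angular":[0,0,0],"fingers":0.5},
  {"dp":[-0.69,-0.713,0],"angular":[0,0,0],"fingers":0.5},
  {"dp":[-0.69,-0.713,0],"angular":[0,0,0],"fingers":0.5},
  {"dp":[-0.69,-0.713,0],"angular":[0,0,0],"fingers":0.5},
  {"dp":[-0.69,-0.713,0],"angular":[0,0,0],"fingers":0.5},
])

```text
time: 42.2
tool_pos: [472.0, -378.8, 169.0]
tcp_rot: [180.0, -0.0, 95.2]
ft_force: [-0.3, 0.7, -0.3]
finger_gap: 42.5
grip_force: 0.0
```

```bash
python3 chk.py 11
```

```text
t 42.2 pos [ 472.  -378.8  169. ] rot [180.   -0.   95.2] F [-0.3  0.7 -0.3] gap 42.5 grip 0.0 q [-44.  10.  89.   0.  81. -49.]
scene kettle (array([570.6, 142.4]), np.float64(-14.3)) sauce (array([592.9, -83. ]), np.float64(-27.1)) brush [(0.96, array([423., 349.,   6.]))]
top kettle (array([569.1, 142.8]), np.float64(-14.4)) sauce (array([594.7, -85.9]), np.float64(-28.1)) brush [(0.54, array([412., 348.,   6.]))]
```

Request:
step_arm([
  {"dp":[-0.03,-0.12,0.1],"angular":[0,0,0],"fingers":0.5},
  {"dp":[-0.052,-0.218,0.25],"angular":[0,0,0],"fingers":0.5},
  {"dp":[-0.052,-0.218,0.25],"angular":[0,0,0],"fingers":0.5},
  {"dp":[-0.052,-0.218,0.4],"angular":[0,0,0],"fingers":0.5},
  {"dp":[-0.052,-0.218,0.52],"angular":[0,0,0],"fingers":0.5},
  {"dp":[-0.052,-0.218,0.615],"angular":[0,0,0],"fingers":0.5},
  {"dp":[-0.052,-0.218,0.615],"angular":[0,0,0],"fingers":0.5},
  {"dp":[-0.052,-0.218,0.615],"angular":[0,0,0],"fingers":0.5},
])

```text
time: 43.4
tool_pos: [429.3, -394.6, 47.3]
tcp_rot: [179.9, 0.1, 95.1]
ft_force: [0.5, -0.2, 0.7]
finger_gap: 42.5
grip_force: 0.0
```

Request:
step_arm([
  {"dp":[0,0,0],"angular":[0,0,0],"fingers":1},
  {"dp":[0,0,0],"angular":[0,0,0],"fingers":1},
  {"dp":[0,0,0],"angular":[0,0,0],"fingers":1},
  {"dp":[0,0,0],"angular":[0,0,0],"fingers":1},
  {"dp":[0,0,0],"angular":[0,0,0],"fingers":1},
  {"dp":[0,0,0],"angular":[0,0,0],"fingers":1},
  {"dp":[0,0,0],"angular":[0,0,0],"fingers":1},
  {"dp":[0,0,0],"angular":[0,0,0],"fingers":1},
])

```text
time: 44.4
tool_pos: [429.2, -394.7, 47.4]
tcp_rot: [179.9, 0.1, 95.1]
ft_force: [0.0, 0.7, 6.2]
finger_gap: 12.9
grip_force: 40.0
```

```bash
python3 chk.py 12
```

```text
t 44.4 pos [ 429.2 -394.7   47.4] rot [1.799e+02 1.000e-01 9.510e+01] F [0.  0.7 6.2] gap 12.9 grip 40.0 q [-48.  14.  98.   0.  68. -53.]
scene kettle (array([570.7, 142.4]), np.float64(-14.3)) sauce (array([593., -83.]), np.float64(-27.1)) brush [(0.59, array([426., 353.,   6.]))]
top kettle (array([569.1, 142.7]), np.float64(-14.4)) sauce (array([595.1, -84.9]), np.float64(-28.1)) brush [(0.77, array([421., 348.,   6.]))]
```

Request:
step_arm([
  {"dp":[0.05,0,0],"angular":[0,0,0],"fingers":1},
  {"dp":[0.11,0,0],"angular":[0,0,0],"fingers":1},
  {"dp":[0.17,0,0],"angular":[0,0,0],"fingers":1},
  {"dp":[0.23,0,0],"angular":[0,0,0],"fingers":1},
  {"dp":[0.28,0,0],"angular":[0,0,0],"fingers":1},
  {"dp":[0.305,0,0],"angular":[0,0,0],"fingers":1},
  {"dp":[0.305,0,0],"angular":[0,0,0],"fingers":1},
  {"dp":[0.305,0,0],"angular":[0,0,0],"fingers":1},
])

```text
time: 45.6
tool_pos: [424.1, -334.9, 47.4]
tcp_rot: [179.9, 0.2, 95.1]
ft_force: [3.6, -7.0, 1.6]
finger_gap: 13.1
grip_force: 40.4
```

Run:
```python
from h import *
st()
im=snapshot("scene");print(lidfit("scene","kettle",im,(570,142)),lidfit("scene","saucepan",im,(593,-85)))
cv2.imwrite("pics/s13.png",cv2.resize(im[80:140,180:260],(640,480),interpolation=2))
```

```text
t 45.6 pos [ 424.1 -334.9   47.4] rot [179.9   0.2  95.1] F [ 3.6 -7.   1.6] gap 13.1 grip 40.4 q [-44.   8. 105.  -0.  67. -49.]
(array([570.8, 142.3]), np.float64(-14.3)) (array([592.9, -83. ]), np.float64(-27.1))
```

View pics/s13.png

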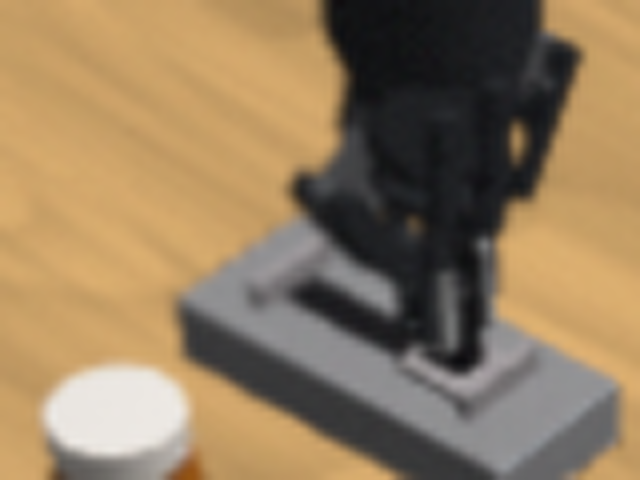

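The carriage at (465,370) is at or nearly at the end bracket. I'll press 2 mm more, then open so the tab snaps back, and rise.

Request:
step_arm([
  {"dp":[0.008,0,0],"angular":[0,0,0],"fingers":1},
  {"dp":[0.01,0,0],"angular":[0,0,0],"fingers":1},
  {"dp":[0.01,0,0],"angular":[0,0,0],"fingers":1},
  {"dp":[0.01,0,0],"angular":[0,0,0],"fingers":0.4},
  {"dp":[0.01,0,0],"angular":[0,0,0],"fingers":0.4},
  {"dp":[0.01,0,0],"angular":[0,0,0],"fingers":0.4},
  {"dp":[0.01,0,0],"angular":[0,0,0],"fingers":0.4},
  {"dp":[0.01,0,0],"angular":[0,0,0],"fingers":0.4},
])

```text
time: 46.65
tool_pos: [422.9, -331.2, 46.0]
tcp_rot: [-180.0, -0.0, 95.1]
ft_force: [-0.1, 0.4, 0.3]
finger_gap: 51.4
grip_force: 0.0
```

Request:
step_arm([
  {"dp":[0,0,0],"angular":[0,0,0],"fingers":0.4},
  {"dp":[0,0,-0.2],"angular":[0,0,0],"fingers":0.4},
  {"dp":[0,0,-0.4],"angular":[0,0,0],"fingers":0.4},
  {"dp":[0,0,-0.6],"angular":[0,0,0],"fingers":0.4},
  {"dp":[-0.3,0.0,-0.8],"angular":[0,0,0],"fingers":0.4},
  {"dp":[-0.5,0.0,-0.8],"angular":[0,0,0],"fingers":0.4},
  {"dp":[-0.7,-0.3,-0.8],"angular":[0,0,0],"fingers":0.4},
  {"dp":[-0.7,-0.5,-0.8],"angular":[0,0,0],"fingers":0.4},
])

```text
time: 47.65
tool_pos: [334.2, -481.6, 205.7]
tcp_rot: [-180.0, 0.0, 95.1]
ft_force: [-0.1, -0.1, 0.6]
finger_gap: 51.1
grip_force: 0.0
```

```bash
python3 chk.py 14
python3 - <<'E'
from h import *
im=cv2.imread("pics/scene_14.png");t=cv2.imread("pics/top_14.png")
cv2.imwrite("pics/g14.png",np.vstack([np.hstack([cv2.resize(im[80:200,180:340],(400,300),interpolation=2),cv2.resize(t[160:310,100:300],(400,300),interpolation=2)]),np.hstack([cv2.resize(t[255:315,385:465],(400,300),interpolation=2),cv2.resize(im[200:335,310:490],(400,300),interpolation=2)])]))
E
```

```text
t 47.65 pos [ 334.2 -481.6  205.7] rot [-180.     0.    95.1] F [-0.1 -0.1  0.6] gap 51.1 grip 0.0 q [-60.   6.  89.  -0.  84. -65.]
scene kettle (array([570.8, 142.3]), np.float64(-14.4)) sauce (array([592.9, -83. ]), np.float64(-27.1)) brush [(0.56, array([425., 355.,   6.]))]
top kettle (array([569. , 142.8]), np.float64(-14.3)) sauce (array([595.2, -84.7]), np.float64(-28.0)) brush [(0.58, array([426., 346.,   6.]))]
```

View pics/g14.png

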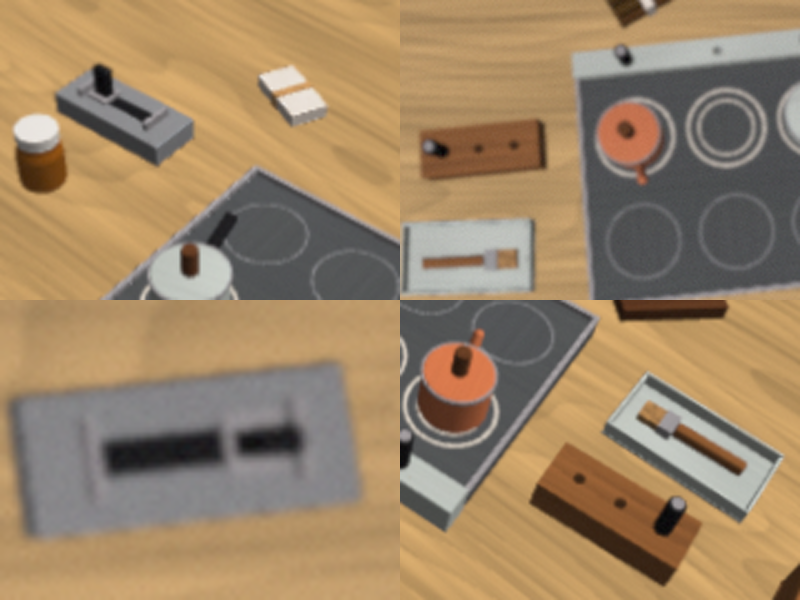

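The starter is back at rest, the pots are centred on their marks, two pins are home and the spare is in the rack, and the brush is flat in the tray. Handing in.

```bash
python3 -c "
from bench import *
print(hand_in())"
```

```text
the job is handed in; nothing more can be done
None
```

The job is handed in (no verdict came back): kettle on the left and saucepan on the right heating mark with a pin home behind each, the spare pin in the rack, the brush in the tray, and the starter slid to its stop and back at rest; no skillet was present.

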